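# Change over the tile dryer

### The arm

A 6-joint arm with a two-finger parallel gripper is mounted at the origin on the work surface. World frame = base frame: x ahead of the robot, y to its left, z up, the work surface at z = 0. Lengths are in m, angles in rad, forces in N, time in s.
With the tool pointing down it reaches from about 0.35 to 0.875 m from the base axis. Payload 15.5 kg.
Tool frame: the origin (TCP) lies midway between the tips of the shut fingers; the grasp point (between the pads) lies 19 mm behind it; z points along the fingers, y is the direction in which the jaws open and shut (so a half turn about z gives the same grasp; the last joint's range is limited). The gripper opens to 85 mm and grips with 20 to 120 N. Pads are 22 mm wide; open, the fingers measure 114 mm over their backs; the gripper's body (76 mm by 85 mm) begins 54 mm behind the grasp point. The pads swing forward as they close: fully open they stand 13 mm farther back than shut.
Start: joints at [-1.214, 0.494, 1.345, -0, 1.302, -0.096], TCP at [0.273, -0.562, 0.231] pointing down, gripper open.
Joint ranges: [-2.91, 2.91], [-0.82, 2.16], [0.22, 2.67], [-1.22, 4.37], [0.12, 2.79], [-3.08, 3.08]. Speed limits (rad/s): [1.89, 1.89, 2.57, 3.01, 3.01, 3.01].

### API

Orientations are given as [roll, pitch, yaw] about the fixed x, y, z axes, in that order (R = Rz(yaw) Ry(pitch) Rx(roll)).
In Python, from cell import env gives the robot as it stands.
- The arm moves only by the tool send_rows, never from a script. Its argument "steps" is a list of rows, each a list of 5 numbers: the opening, from -1 (shut) to 1 (fully open), then the shift along the tool's x, y, z in m, then the turn about the tool's z in rad. In form: [[fingers, dx, dy, dz, spin], ...]. A call has 1 to 8 rows; each row is the pose to reach, as a shift and turn from the pose measured when the call began, along the tool's axes at that moment; what a row does not reach only later rows make up. A row lasts 1/8 s, in which the tool goes at most 62.5 mm and 10.7 degrees, less where a joint would pass 70% of its speed; a pose out of reach is approached as far as the arm can. A call with a gripper value outside its range is refused whole. The fingers move at their own pace and stop on an object; "grip_force" is the grip in N (left out, the last holds). Time passes only in rows, so rows that repeat a pose let the fingers close. It gives the time, the measured TCP pose, the force and the opening at its end, in the units of the state.
- env.observe(): the state, without advancing time (a new reading comes with each control period).
- env.capture(name): name is "scene" or "top"; returns the picture (400x640x3 uint8, red, green, blue); there is no depth.
- env.get_calibration(name): a dict with "camera_matrix" (3x3 intrinsics, pixels), "rvec" (rotation vector, rad) and "tvec" (3), from world to camera coordinates, as OpenCV has them. Camera axes: x right, y down, z forward; pixel columns grow to the right and rows downward; lengths in m; the calibration is good to about 2 mm. A picture is of the moment at which its call begins. get_calibration takes no time and is no camera call.
- env.finish_job(): hands the job in, once; it reports no verdict.
The state is a dict: "clock": time; "qpos": joint angles; "qvel": joint speeds; "effort": joint torques, N m; "position": TCP position; "ee_rot": TCP orientation; "ft_force": force on the tool from outside, world axes, zero at the start; "torque": the same for the moment, N m; "finger_gap": finger opening in m.
Only numpy, scipy, OpenCV 4.12 (cv2) and the standard library are available. Lean on these libraries where they do the work, as an engineer would, in place of code of your own. Each camera call takes 0.05 s, during which the arm holds its last target.

### The job

Change over the tile dryer for the next batch: first turn its dial to off (the single bar mark), then hang the two finished L-shaped test tiles by their holes on the wooden stand, one on each peg, and set every clay lid that is on the slate flush into a recess of its own outline in the dryer. With all of that in place and the dial still off, turn the dial to the two-dot mark; leave everything else where it stands.

Things in the scene. Friction and masses are not known exactly. Their poses are not given: they have to be found in the camera images.
- dial (a joint): selector dial on the dryer. Grows clockwise seen from above; stops at -0.05 and 2.0. Clicks into four marks: off (one bar) 0, one dot 0.65, two dots 1.3, three dots 1.95; a click takes about 0.05 N m and pulls it to within 0.05 of the nearest mark when let go. At value q its white pointer points from the axis at the angle pi + 0.975 - q, counter-clockwise from above, from the dryer's x axis
- dial_grip (a point): point on the dial's vertical axis inside its bar grip, 10 mm below the grip's top, 80 mm above the table. The dial is a black disc 48 mm across, 8 mm thick, with an upright bar along the pointer line: 46 mm long, 14 mm wide, 30 mm tall; a white line on one end is the pointer. All marks lie on the robot's side of the dial, 43 mm from the axis
- dryer: low grey dryer, fixed, 220 (x) x 380 (y) mm, deck 50 mm above the table. Its -y half carries a beige setter plate 200 x 185 mm, top 64 mm above the table, with four recesses; its +y half the dial (52 mm to -x, 70 mm to +y of the centre) and, behind it, the two test tiles. Origin: centre of the underside; x points away from the robot, within 0.08 rad
- recess_round_a (a point): centre of the floor of a round recess in the setter, 66 mm across, 8 mm deep (a lid plate sits flush in it); axes as the dryer's. Both round recesses are alike; they lie on one diagonal of the setter. This one is near the robot, at the dryer's -y end
- recess_round_b (a point): centre of the floor of a round recess in the setter, 66 mm across, 8 mm deep (a lid plate sits flush in it); axes as the dryer's. Both round recesses are alike; they lie on one diagonal of the setter. This one is far from the robot, towards the dial
- recess_square_a (a point): centre of the floor of a square recess in the setter, 56 x 56 mm, 8 mm deep (a lid plate sits flush in it), sides along the dryer's x and y. Both square recesses are alike; they lie on the other diagonal of the setter. This one is far from the robot, at the dryer's -y end
- recess_square_b (a point): centre of the floor of a square recess in the setter, 56 x 56 mm, 8 mm deep (a lid plate sits flush in it), sides along the dryer's x and y. Both square recesses are alike; they lie on the other diagonal of the setter. This one is near the robot, towards the dial
- lid_round_1: leather-hard grey clay lid: round plate 62 mm across, 8 mm thick, with an upright cylindrical grip 20 mm across rising from its centre to 36 mm above the underside; 50 to 130 g. Origin: centre of the underside, z up. Starts on a fixed dark slate board (240 x 220 x 4 mm) right of the dryer; may be absent
- lid_round_2: leather-hard grey clay lid: round plate 62 mm across, 8 mm thick, with an upright cylindrical grip 20 mm across rising from its centre to 36 mm above the underside; 50 to 130 g. Origin: centre of the underside, z up. Starts on a fixed dark slate board (240 x 220 x 4 mm) right of the dryer; may be absent
- lid_square_1: grey clay lid: square plate 52 mm, 8 mm thick, with a central upright square grip 20 x 20 mm, sides parallel to the plate's, up to 36 mm above the underside; 50 to 130 g. Origin: centre of the underside, z up, x and y along its sides. Starts on a fixed dark slate board (240 x 220 x 4 mm) right of the dryer; may be absent
- lid_square_2: grey clay lid: square plate 52 mm, 8 mm thick, with a central upright square grip 20 x 20 mm, sides parallel to the plate's, up to 36 mm above the underside; 50 to 130 g. Origin: centre of the underside, z up, x and y along its sides. Starts on a fixed dark slate board (240 x 220 x 4 mm) right of the dryer; may be absent
- test_tile_1: L-shaped fired clay tile, 110 g, the one by the stand, standing on the dryer's deck: upright plate 50 mm wide (x), 8 mm thick (y, centred on the origin), 100 mm tall, with a round hole 20 mm across 72 mm above the underside; foot 50 mm wide, 8 mm thick, reaching 40 mm to -y. Origin: middle of the plate's underside. Starts foot to the robot's right, within 0.4 rad
- tile_hole_1 (a point): centre of this tile's hole, 72 mm above its underside; axes as the tile's, the hole runs along y
- test_tile_2: L-shaped fired clay tile, 110 g, standing on the dryer's deck: upright plate 50 mm wide (x), 8 mm thick (y, centred on the origin), 100 mm tall, with a round hole 20 mm across 72 mm above the underside; foot 50 mm wide, 8 mm thick, reaching 40 mm to -y. Origin: middle of the plate's underside. Starts foot to the robot's right, within 0.4 rad
- tile_hole_2 (a point): centre of this tile's hole, 72 mm above its underside; axes as the tile's, the hole runs along y
- stand: wooden peg stand, fixed, on the left: base 240 (x) x 110 (y) x 15 mm, two upright slats 36 mm wide, 16 mm thick, tops 177 mm above the table, fronts facing -y, towards the dryer. A steel peg sticks out of each front, 120 mm apart: round rods 8 mm across, 57 mm long, pointing to the stand's -y and rising 15 degrees. Origin: centre of the underside
- peg_near_root (a point): where the axis of the peg nearer the robot leaves its slat's front, 150.5 mm above the table; axes as the stand's. The tip of the peg is 55 mm to the stand's -y from here and 14.5 mm higher
- peg_far_root (a point): where the axis of the peg farther from the robot leaves its slat's front, 150.5 mm above the table; axes as the stand's. The tip of the peg is 55 mm to the stand's -y from here and 14.5 mm higher
- mug: bystander: grey clay mug, 76 mm across, 95 mm tall, beyond the dryer; origin at its underside
- jar: bystander: white jar, 60 mm across, 90 mm tall, beyond the dryer; origin at its underside
- bowl: bystander: white bowl, 100 mm across, 45 mm tall; origin at its underside
- wood_tool: bystander: wooden modelling stick, 160 x 12 x 10 mm, lying between robot and dryer; origin at its underside
- brush: bystander: flat brush lying between robot and dryer, about 170 mm long and 15 mm high, origin under it
- cutter: bystander: steel ring cutter, 60 mm across, 30 mm tall, beyond the slate; origin at its underside
Mind the look-alikes: they are no part of the job. Leave any purple or yellow look-alike of the test_tile_2 alone. What is shaped like the lid_square_1 but blue is not meant.

How it is judged:
On the way, in this order (a step that is already met when the one before it is completed fails the run):
1. the dial is turned to off (value of joint dial below 0.12 rad), for 0.3 s.
2. with the dial off, a test tile hangs on each peg and every lid sits flush in a recess of its outline (value of joint dial below 0.12 rad and ((x of tile_hole_1 in the frame of peg_near_root between -0.014 and 0.014 m and y of tile_hole_1 in the frame of peg_near_root between -0.05 and 0.004 m and z of tile_hole_1 in the frame of peg_near_root between -0.025 and 0.012 m and x of tile_hole_2 in the frame of peg_far_root between -0.014 and 0.014 m and y of tile_hole_2 in the frame of peg_far_root between -0.05 and 0.004 m and z of tile_hole_2 in the frame of peg_far_root between -0.025 and 0.012 m) or (x of tile_hole_1 in the frame of peg_far_root between -0.014 and 0.014 m and y of tile_hole_1 in the frame of peg_far_root between -0.05 and 0.004 m and z of tile_hole_1 in the frame of peg_far_root between -0.025 and 0.012 m and x of tile_hole_2 in the frame of peg_near_root between -0.014 and 0.014 m and y of tile_hole_2 in the frame of peg_near_root between -0.05 and 0.004 m and z of tile_hole_2 in the frame of peg_near_root between -0.025 and 0.012 m)) and angle between each of test_tile_1, test_tile_2's own z axis and vertical below 0.4 rad and contact force between each of test_tile_1, test_tile_2 and stand above 0.3 N and ((horizontal distance between lid_round_1 and recess_round_a below 0.006 m and z of lid_round_1 in the frame of recess_round_a between -0.003 and 0.003 m) or (horizontal distance between lid_round_1 and recess_round_b below 0.006 m and z of lid_round_1 in the frame of recess_round_b between -0.003 and 0.003 m)) and angle between each of lid_round_1, lid_round_2, lid_square_1, lid_square_2's own z axis and vertical below 0.06 rad and ((horizontal distance between lid_round_2 and recess_round_a below 0.006 m and z of lid_round_2 in the frame of recess_round_a between -0.003 and 0.003 m) or (horizontal distance between lid_round_2 and recess_round_b below 0.006 m and z of lid_round_2 in the frame of recess_round_b between -0.003 and 0.003 m)) and ((horizontal distance between lid_square_1 and recess_square_a below 0.006 m and z of lid_square_1 in the frame of recess_square_a between -0.003 and 0.003 m) or (horizontal distance between lid_square_1 and recess_square_b below 0.006 m and z of lid_square_1 in the frame of recess_square_b between -0.003 and 0.003 m)) and ((horizontal distance between lid_square_2 and recess_square_a below 0.006 m and z of lid_square_2 in the frame of recess_square_a between -0.003 and 0.003 m) or (horizontal distance between lid_square_2 and recess_square_b below 0.006 m and z of lid_square_2 in the frame of recess_square_b between -0.003 and 0.003 m))), for 0.3 s.
3. the dial is turned to the two-dot mark (value of joint dial between 1.18 and 1.42 rad), for 0.3 s.
At the end, for the whole second after the job is handed in: dial within 0.12 rad of the two-dot mark (1.3); one test tile hangs by its hole on each peg, borne by the stand, each tilted under 0.4 rad; every lid present lies in a recess of its own outline, within 6 mm of the centre, flush within 3 mm and level within 0.06 rad; all at rest (all of step 3 and ((x of tile_hole_1 in the frame of peg_near_root between -0.014 and 0.014 m and y of tile_hole_1 in the frame of peg_near_root between -0.05 and 0.004 m and z of tile_hole_1 in the frame of peg_near_root between -0.025 and 0.012 m and x of tile_hole_2 in the frame of peg_far_root between -0.014 and 0.014 m and y of tile_hole_2 in the frame of peg_far_root between -0.05 and 0.004 m and z of tile_hole_2 in the frame of peg_far_root between -0.025 and 0.012 m) or (x of tile_hole_1 in the frame of peg_far_root between -0.014 and 0.014 m and y of tile_hole_1 in the frame of peg_far_root between -0.05 and 0.004 m and z of tile_hole_1 in the frame of peg_far_root between -0.025 and 0.012 m and x of tile_hole_2 in the frame of peg_near_root between -0.014 and 0.014 m and y of tile_hole_2 in the frame of peg_near_root between -0.05 and 0.004 m and z of tile_hole_2 in the frame of peg_near_root between -0.025 and 0.012 m)) and angle between each of test_tile_1, test_tile_2's own z axis and vertical below 0.4 rad and contact force between each of test_tile_1, test_tile_2 and stand above 0.3 N and ((horizontal distance between lid_round_1 and recess_round_a below 0.006 m and z of lid_round_1 in the frame of recess_round_a between -0.003 and 0.003 m) or (horizontal distance between lid_round_1 and recess_round_b below 0.006 m and z of lid_round_1 in the frame of recess_round_b between -0.003 and 0.003 m)) and angle between each of lid_round_1, lid_round_2, lid_square_1, lid_square_2's own z axis and vertical below 0.06 rad and ((horizontal distance between lid_round_2 and recess_round_a below 0.006 m and z of lid_round_2 in the frame of recess_round_a between -0.003 and 0.003 m) or (horizontal distance between lid_round_2 and recess_round_b below 0.006 m and z of lid_round_2 in the frame of recess_round_b between -0.003 and 0.003 m)) and ((horizontal distance between lid_square_1 and recess_square_a below 0.006 m and z of lid_square_1 in the frame of recess_square_a between -0.003 and 0.003 m) or (horizontal distance between lid_square_1 and recess_square_b below 0.006 m and z of lid_square_1 in the frame of recess_square_b between -0.003 and 0.003 m)) and ((horizontal distance between lid_square_2 and recess_square_a below 0.006 m and z of lid_square_2 in the frame of recess_square_a between -0.003 and 0.003 m) or (horizontal distance between lid_square_2 and recess_square_b below 0.006 m and z of lid_square_2 in the frame of recess_square_b between -0.003 and 0.003 m)) and linear speed of each of test_tile_1, test_tile_2, lid_round_1, lid_round_2, lid_square_1, lid_square_2 below 0.02 m/s); the robot touches nothing.
It fails at once if a bystander (mug, jar, bowl, stick, brush, cutter) is moved more than 40 mm (distance of any of mug, jar, bowl, wood_tool, brush, cutter from where it was at the start of the episode above 0.04 m).
Of lid_round_1, lid_square_1, lid_round_2, lid_square_2 only 2 to 4 are there at a start; the rules pass over those that are not, and their reading is None.
At some moment in a run one of lid_round_1, lid_round_2, lid_square_1, lid_square_2 may be knocked a few centimetres aside while the robot is not near it.
It also fails if it takes over 208 s, if anything falls off the work surface, if the arm or the gripper's body presses on something with over 40 N, if the wrist force passes 120 N, or if a joint passes its speed limit or range.

## Working session

There is one attempt and no reset: what is moved stays moved. The work goes in short steps, Python scripts to look and compute and a tool call to move; the robot and the scene stay as the last step left them, time stands still between calls to the robot, and variables do not carry over. Pictures are saved under pics/ and viewed, and the job is handed in when it is done.

Besides the shell and the picture viewer there is one more tool, called after "Emit:" as name(argument=value, ...) on one line, values as JSON. send_rows: Moves the arm, as the interface text tells. Its arguments: {"type":"object","properties":{"steps":{"type":"array"},"grip_force":{"type":"number"}},"required":["steps"]}

```bash
ls; mkdir -p pics
python3 - <<'E'
from cell import env
import cv2
s=env.observe(); print(s)
for n in("scene","top"):
    im=env.capture(n); cv2.imwrite(f"pics/{n}0.png",im[:,:,::-1]); c=env.get_calibration(n); print(n,c)
E
```

```text
pics
{'clock': 0.0, 'qpos': array([-1.21453974e+00,  4.94180964e-01,  1.34614405e+00, -6.21805238e-06,
        1.30251622e+00, -9.55066885e-02]), 'qvel': array([-0.00059963,  0.00049801, -0.00114643, -0.00075314,  0.00227007,
        0.00076366]), 'effort': array([-3.15082878e-03, -8.82165885e+01, -3.83870065e+01, -1.47262767e-04,
        1.01866326e-02, -3.58238469e-05]), 'position': array([ 0.27271216, -0.5619498 ,  0.23069727]), 'ee_rot': array([-3.14034919e+00, -1.13100346e-04,  4.51764859e-01]), 'ft_force': array([ 1.20038772,  0.01820451, -0.17200633]), 'torque': array([-0.0170401 , -0.02168436,  0.00647501]), 'finger_gap': 0.08516509389159112}
scene {'camera_matrix': array([[451.02078127,   0.        , 320.7983095 ],
       [  0.        , 451.02078127, 197.84998658],
       [  0.        ,   0.        ,   1.        ]]), 'rvec': array([ 1.01323737,  2.6204904 , -0.79413305]), 'tvec': array([ 0.44963741, -0.23024013,  1.53144032])}
top {'camera_matrix': array([[498.22754782,   0.        , 318.88745803],
       [  0.        , 498.22754782, 198.42728945],
       [  0.        ,   0.        ,   1.        ]]), 'rvec': array([ 2.18970248, -2.21483461,  0.06214135]), 'tvec': array([-0.03260939,  0.56934019,  1.56077776])}
```

View pics/scene0.png

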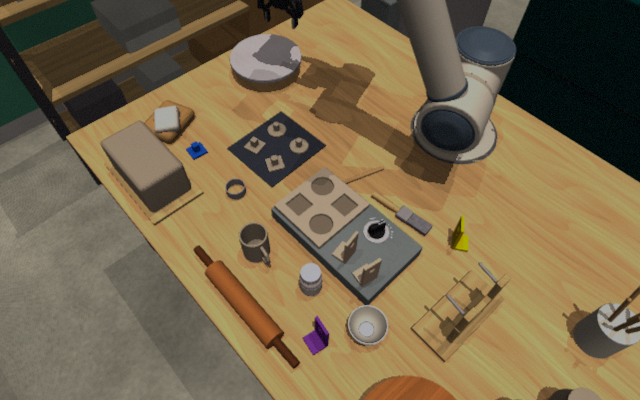

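View pics/top0.png

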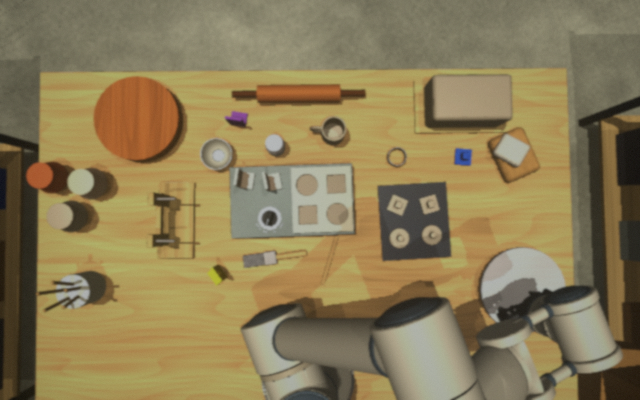

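The top view shows the slate at about (415,220), with square lids near (399,205) and (430,204) and round lids near (399,238) and (432,236). The dryer is at (292,200), the dial at (269,217), the tiles near (243,178) and (272,181), and the stand at (177,220). The blue (463,157), purple (237,118) and yellow (217,273) objects are the look-alikes.

```bash
cat > h.py <<'E'
import numpy as np, cv2
from cell import env
def cal(n):
    c=env.get_calibration(n); R=cv2.Rodrigues(np.array(c["rvec"]))[0]; return np.array(c["camera_matrix"]),R,np.array(c["tvec"]).ravel()
def ray(n,u,v):
    K,R,t=cal(n); d=R.T@np.linalg.inv(K)@np.array([u,v,1.]); return -R.T@t,d
def onz(n,u,v,z):
    o,d=ray(n,u,v); return (o+d*(z-o[2])/d[2])
def proj(n,P):
    K,R,t=cal(n); q=(R@np.atleast_2d(P).T).T+t; q=q@K.T; return q[:,:2]/q[:,2:]
def crop(im,name,x0,y0,w,h,s):
    c=cv2.resize(im[y0:y0+h,x0:x0+w,::-1],None,fx=s,fy=s,interpolation=cv2.INTER_CUBIC); cv2.imwrite(name,c)
E
python3 - <<'E'
from h import *
im=cv2.imread("pics/top0.png")[:,:,::-1]
crop(im,"pics/t_dry.png",222,155,145,90,5.5)
crop(im,"pics/t_slate.png",365,175,100,95,6)
crop(im,"pics/t_stand.png",145,175,75,95,6)
im=cv2.imread("pics/scene0.png")[:,:,::-1]
crop(im,"pics/s_dry.png",265,160,165,145,4)
crop(im,"pics/s_stand.png",400,245,120,115,5)
E
```

```text
(no output)
```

View pics/t_dry.png

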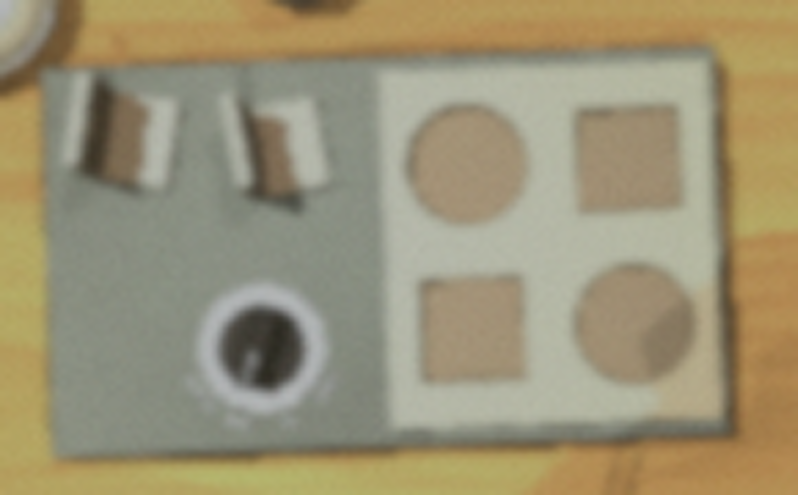

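View pics/t_slate.png

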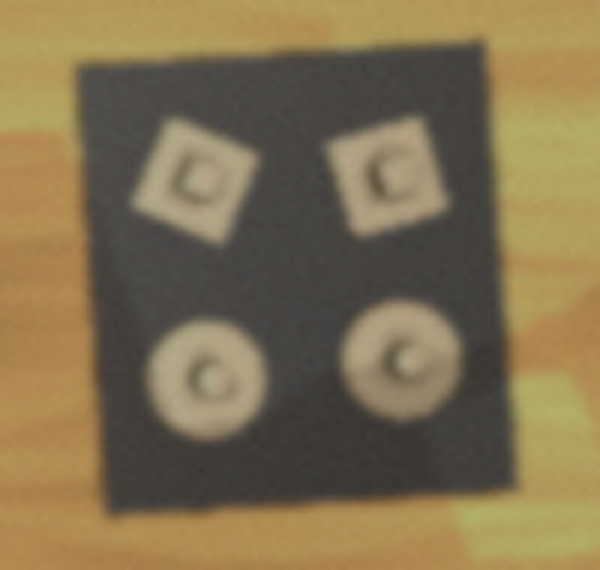

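View pics/t_stand.png

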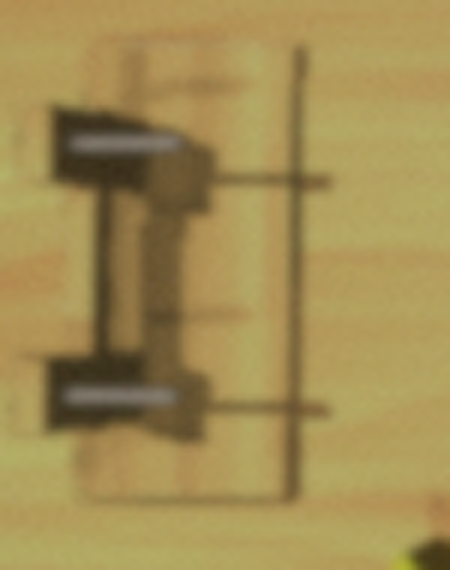

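View pics/s_dry.png

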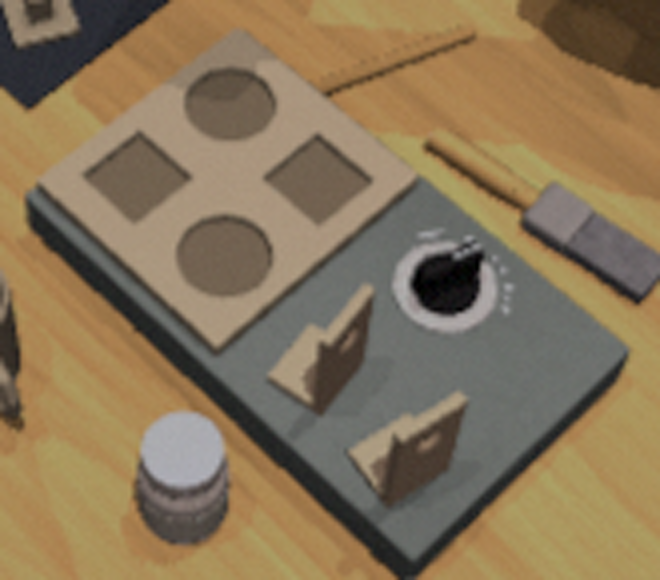

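View pics/s_stand.png

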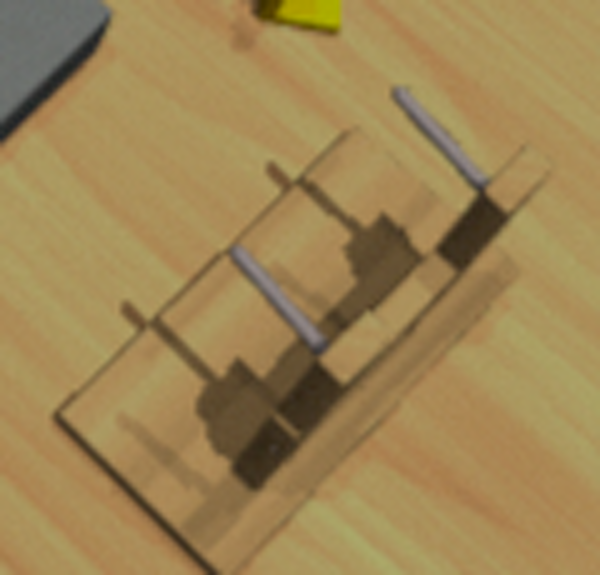

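Run:
```python
from h import *
im=cv2.imread("pics/top0.png")
hsv=cv2.cvtColor(im,cv2.COLOR_BGR2HSV)
def pr(t,p): print(t,p, hsv[p[1],p[0]], im[p[1],p[0]])
for t,p in dict(deck=(245,220),setter=(322,200),rec=(307,184),recs=(336,184),sl=(415,220),lid=(393,210),lidr=(392,240),wood=(300,260),recshadow=(343,217)).items(): pr(t,p)
im2=cv2.imread("pics/top0.png")[:,:,::-1]
crop(im2,"pics/t_dial.png",250,200,40,36,15)
im2=cv2.imread("pics/scene0.png")[:,:,::-1]
crop(im2,"pics/s_dial.png",355,210,45,40,14)
```

```text
deck (245, 220) [ 40  22 142] [130 142 138]
setter (322, 200) [ 34  24 182] [165 182 180]
rec (307, 184) [ 19  67 164] [121 148 164]
recs (336, 184) [ 19  73 160] [114 143 160]
sl (415, 220) [15 14 72] [68 70 72]
lid (393, 210) [ 22  58 175] [135 164 175]
lidr (392, 240) [ 21  63 171] [129 159 171]
wood (300, 260) [ 19 132 178] [ 86 145 178]
recshadow (343, 217) [ 18  75 136] [ 96 120 136]
```

View pics/t_dial.png

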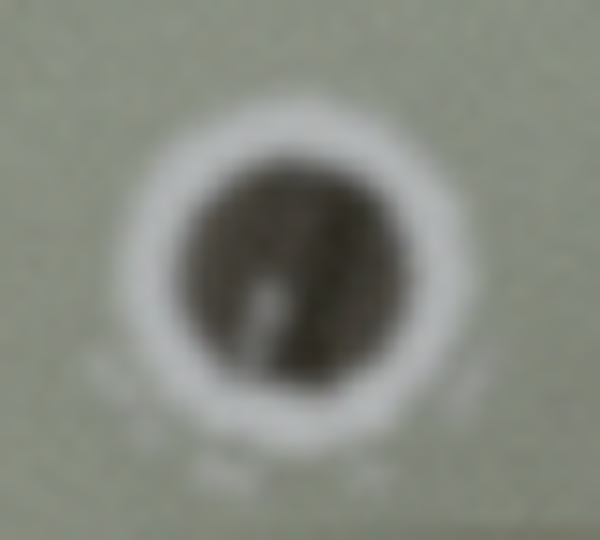

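View pics/s_dial.png

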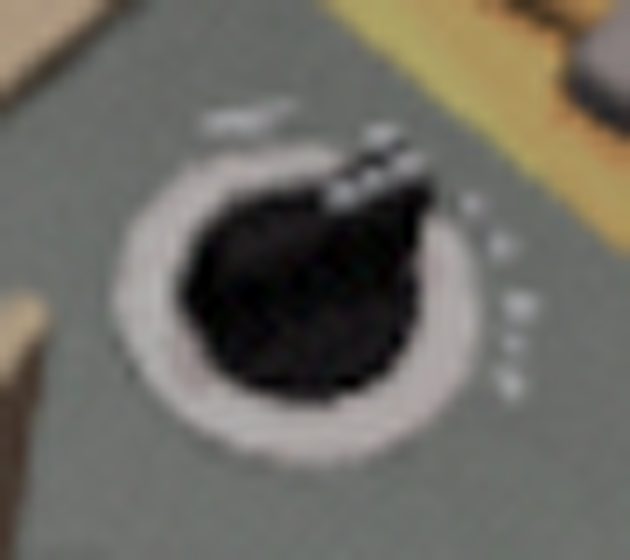

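```bash
cat > meas.py <<'E'
from h import *
def rects(im):
    hsv=cv2.cvtColor(im,cv2.COLOR_BGR2HSV)
    return hsv
E
python3 - <<'E'
from h import *
im=cv2.imread("pics/top0.png"); S=4
def blobs(x0,y0,w,h,f,lo,hi):
    c=cv2.resize(im[y0:y0+h,x0:x0+w],None,fx=S,fy=S,interpolation=cv2.INTER_CUBIC)
    m=f(c.astype(int)).astype(np.uint8)*255
    m=cv2.morphologyEx(m,cv2.MORPH_OPEN,np.ones((5,5)))
    cs,_=cv2.findContours(m,cv2.RETR_EXTERNAL,cv2.CHAIN_APPROX_NONE)
    out=[]
    for k in cs:
        a=cv2.contourArea(k)/S/S
        if lo<a<hi:
            k=cv2.convexHull(k)
            M=cv2.moments(k); r=cv2.minAreaRect(k)
            cv=lambda p:((np.array(p)+.5)/S-.5+[x0,y0])
            out.append((a,cv([M['m10']/M['m00'],M['m01']/M['m00']]),np.array([cv(b) for b in cv2.boxPoints(r)]),r))
    return out
print("recesses")
R=blobs(294,160,56,76,lambda c:(c[:,:,2]-c[:,:,0])>30,150,600)
for a,ce,b,r in R: print(round(a),ce.round(2),onz("top",*ce,.064).round(4),np.array(r[1])/S)
print("lids")
L=blobs(380,185,68,75,lambda c:(c[:,:,2]>118),150,600)
for a,ce,b,r in L:
    bb=np.array([onz("top",*p,.012) for p in b]); e=bb[1]-bb[0]
    print(round(a),ce.round(2),onz("top",*ce,.012).round(4),np.array(r[1])/S,'ang',np.arctan2(e[1],e[0]).round(3))
# dryer deck corners
for n,p in dict(dial_ptr_in=(250+265/15,200+295/15),ptr_out=(250+250/15,200+375/15)).items(): print(n,onz("top",*p,.09).round(4))
print('disc ring',onz("top",250+298/15-.5,200+270/15-.5,.051))
for n,p in dict(a=(355+345/14,210+195/14),b=(355+400/14,210+145/14)).items(): print('scene ptr',onz("scene",*p,.09).round(4))
for n,p in dict(bar=(355+250/14,210+115/14),d1=(355+475/14,210+205/14),d2a=(355+502/14,210+243/14),d2b=(355+520/14,210+305/14)).items(): print(n,onz("scene",*p,.05).round(4))
# pegs
for c,nm in (((145+70/6,175+144/6,145+180/6,175+144/6)),'far'),((145+67/6,175+396/6,145+175/6,175+396/6),'near'):
    print(nm,'root',onz("top",c[0],c[1],.1505).round(4),'tip',onz("top",c[2],c[3],.165).round(4))
for c,nm in (((400+322/5,245+350/5,400+237/5,245+250/5)),'far'),((400+482/5,245+188/5,400+398/5,245+92/5),'near'):
    print(nm,'scene root',onz("scene",c[0],c[1],.1505).round(4),'tip',onz("scene",c[2],c[3],.165).round(4))
E
```

```text
recesses
310 [307.74 214.54] [ 0.5177 -0.004   0.064 ] [18.25 18.  ]
462 [339.25 216.08] [ 0.5119 -0.1002  0.064 ] [27.5  22.75]
334 [306.68 184.56] [ 0.6095 -0.0017  0.064 ] [20.5  20.25]
323 [336.   183.53] [ 0.6117 -0.0916  0.064 ] [18.40810013 18.67116547]
248 [319.85 161.95] [ 0.6786 -0.0429  0.064 ] [ 5.25 55.75]
lids
293 [399.04 237.64] [ 0.4423 -0.2906  0.012 ] [19.25 19.25] ang -1.583
284 [431.42 234.25] [ 0.4517 -0.3933  0.012 ] [18.91510582 19.0918808 ] ang -0.804
268 [429.11 203.95] [ 0.5476 -0.3881  0.012 ] [16.95352554 16.8098526 ] ang -1.292
273 [397.06 204.62] [ 0.5466 -0.2864  0.012 ] [17.0370121  16.87288094] ang -0.422
dial_ptr_in [0.5033 0.1159 0.09  ]
ptr_out [0.4874 0.119  0.09  ]
disc ring [0.51014798 0.11427488 0.051     ]
scene ptr [0.5025 0.1165 0.09  ]
scene ptr [0.4863 0.1159 0.09  ]
bar [0.4822 0.0776 0.05  ]
d1 [0.464  0.1224 0.05  ]
d2a [0.4665 0.132  0.05  ]
d2b [0.4743 0.144  0.05  ]
far root [0.5661 0.4288 0.1505] tip [0.5648 0.3721 0.165 ]
near root [0.4457 0.4297 0.1505] tip [0.4455 0.3743 0.165 ]
far scene root [0.5657 0.4284 0.1505] tip [0.5638 0.3739 0.165 ]
near scene root [0.4467 0.4309 0.1505] tip [0.4444 0.3755 0.165 ]
```

Run:
```python
from h import *
im2=cv2.imread("pics/top0.png")[:,:,::-1]
crop(im2,"pics/t_tiles.png",225,160,60,40,13)
im2=cv2.imread("pics/scene0.png")[:,:,::-1]
crop(im2,"pics/s_tiles.png",325,225,65,65,9)
```

```text
(no output)
```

View pics/t_tiles.png

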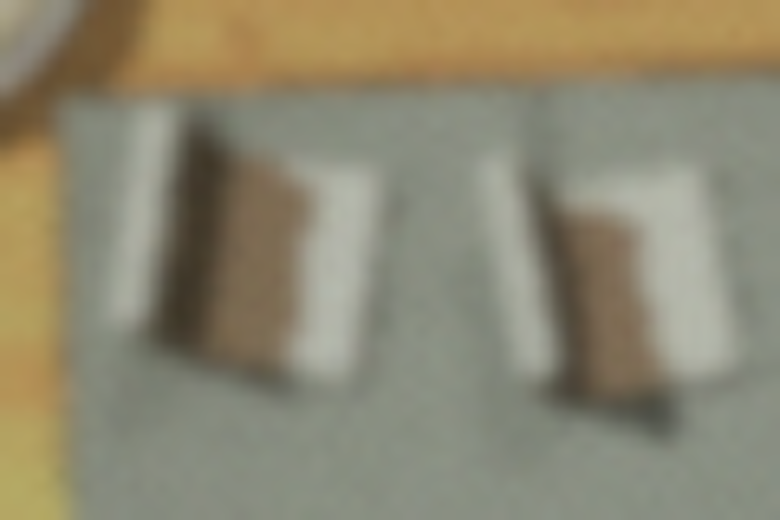

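View pics/s_tiles.png

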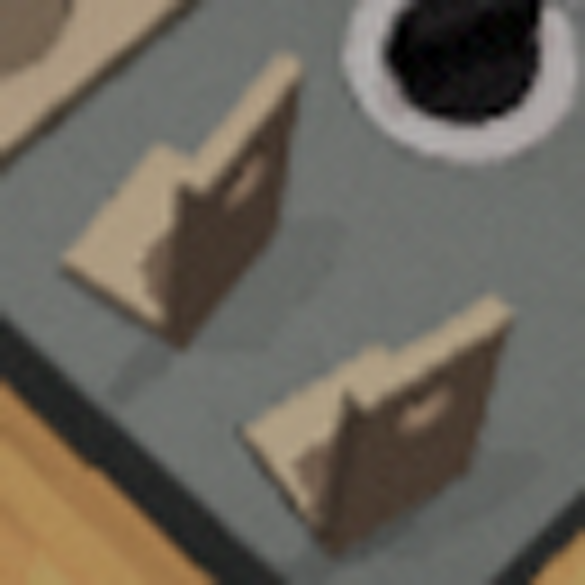

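Run:
```python
from h import *
def t(n,x0,y0,s,a,b):
    A=onz(n,x0+a[0]/s-.5+.5/s,y0+a[1]/s-.5+.5/s,.15);B=onz(n,x0+b[0]/s-.5+.5/s,y0+b[1]/s-.5+.5/s,.15);d=A-B
    print(n,'mid',((A+B)/2).round(4),'len',np.linalg.norm(d).round(4),'xdir yaw',np.arctan2(d[1],d[0]).round(3))
t("top",225,160,13,(158,106),(132,325)); t("scene",325,225,9,(348,396),(500,304))
t("top",225,160,13,(497,155),(540,375)); t("scene",325,225,9,(190,187),(290,62))
for n in("top","scene"): print(ray(n,0,0)[0])
```

```text
top mid [0.6297 0.2017 0.15  ] len 0.0491 xdir yaw -0.122
scene mid [0.6283 0.1993 0.15  ] len 0.0504 xdir yaw -0.17
top mid [0.6178 0.1189 0.15  ] len 0.05 xdir yaw 0.186
scene mid [0.6165 0.1174 0.15  ] len 0.0491 xdir yaw 0.193
[ 0.49519358 -0.02371569  1.58602009]
[1.04767734 0.45978    1.13642788]
```

```bash
cat > mv.py <<'E'
import sys
from h import *
from scipy.spatial.transform import Rotation as Ro
# usage: mv.py x y z yaw -> dx dy dz spin
x,y,z,ps=map(float,sys.argv[1:5])
s=env.observe(); p=np.array(s["position"]); R=Ro.from_euler("xyz",s["ee_rot"]).as_matrix()
cur=np.arctan2(R[1,0],R[0,0])
d=R.T@(np.array([x,y,z])-p); sp=-(((ps-cur)+np.pi)%(2*np.pi)-np.pi)
print("t",round(s["clock"],2),"pos",p.round(4),"yaw",cur.round(3),"gap",round(s["finger_gap"],4),"F",np.round(s["ft_force"],1),"q",np.round(s["qpos"],2))
print("move",d.round(4),"spin",sp.round(3),"q6 end",round(np.arctan2(y,x)+np.pi/2-ps,2))
E
python3 mv.py .51 .1145 .20 -.2
```

```text
t 0.1 pos [ 0.2728 -0.562   0.2308] yaw 0.452 gap 0.0854 F [-0.7  0.8 -0.1] q [-1.21  0.49  1.35  0.    1.3  -0.1 ]
move [ 0.5088 -0.505   0.0314] spin 0.652 q6 end 1.99
```

Emit:
send_rows(steps=[[0.06,0.06,-0.06,0,0.1],[0.06,0.16,-0.16,0,0.25],[0.06,0.26,-0.26,0,0.4],[0.06,0.36,-0.36,0,0.65],[0.06,0.44,-0.44,0.01,0.65],[0.06,0.509,-0.505,0.03,0.65],[0.06,0.509,-0.505,0.03,0.65],[0.06,0.509,-0.505,0.03,0.65]])

```text
clock: 1.1
position: [0.4359, -0.0947, 0.2166]
ee_rot: [-3.141, 0.0, -0.198]
ft_force: [0.7, -0.2, 0.0]
finger_gap: 0.0454
```

```bash
python3 mv.py .51 .1145 .20 -.2
```

```text
t 1.1 pos [ 0.4359 -0.0947  0.2166] yaw -0.198 gap 0.0454 F [ 0.7 -0.2  0. ] q [-0.35  0.26  1.79  0.    1.09  1.42]
move [ 0.0314 -0.2197  0.0168] spin 0.002 q6 end 1.99
```

Emit:
send_rows(steps=[[0.06,0.016,-0.11,0.01,0],[0.06,0.031,-0.22,0.017,0],[0.06,0.031,-0.22,0.017,0],[0.06,0.031,-0.22,0.017,0],[0.06,0.031,-0.22,0.017,0],[0.06,0.031,-0.22,0.017,0]])

```text
clock: 1.85
position: [0.5093, 0.1146, 0.1996]
ee_rot: [-3.141, 0.001, -0.198]
ft_force: [0.3, -0.5, -0.4]
finger_gap: 0.0453
```

```bash
python3 mv.py .51 .1145 .064 -.2
python3 - <<'E'
from h import *
im=env.capture("scene"); crop(im,"pics/s1.png",300,120,160,140,4.5)
im=env.capture("top"); crop(im,"pics/t1.png",220,150,160,120,4.5)
E
```

```text
t 1.85 pos [0.5093 0.1146 0.1996] yaw -0.198 gap 0.0453 F [ 0.3 -0.5 -0.4] q [0.11 0.39 1.64 0.   1.12 1.87]
move [ 0.0008 -0.      0.1356] spin 0.002 q6 end 1.99
```

View pics/s1.png

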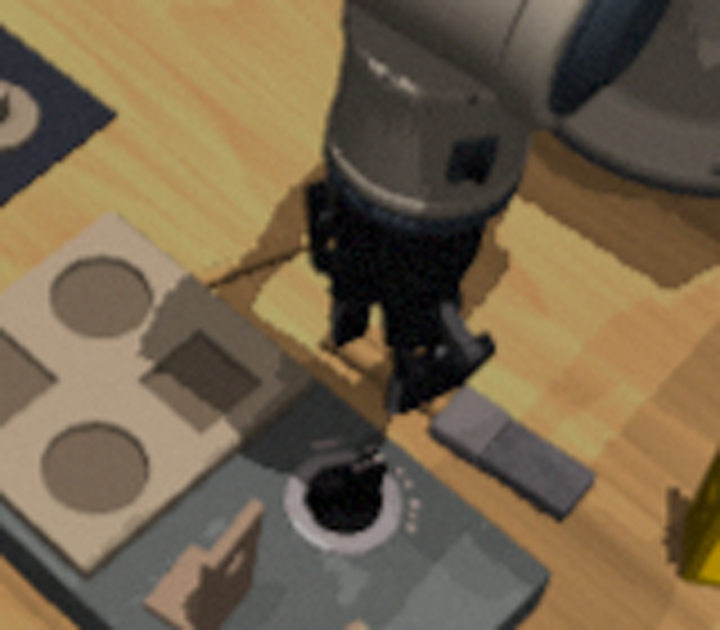

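The gripper is above the dial at about (345,495) in the crop. Next I descend straight onto the bar, with nothing in the way.

Emit:
send_rows(steps=[[0.06,0.001,0,0.05,0],[0.06,0.001,0,0.1,0],[0.06,0.001,0,0.132,0],[0.06,0.001,0,0.132,0],[0.06,0.001,0,0.132,0]])

```text
clock: 2.58
position: [0.5109, 0.1135, 0.069]
ee_rot: [-3.141, -0.001, -0.2]
ft_force: [0.3, 0.2, 0.4]
finger_gap: 0.0453
```

Emit:
send_rows(steps=[[-0.9,0,0,0,0],[-0.9,0,0,0,0],[-0.9,0,0,0,0],[-0.9,0,0,0,0]], grip_force=40)

```text
clock: 3.08
position: [0.5118, 0.1121, 0.0706]
ee_rot: [3.141, -0.003, -0.2]
ft_force: [-0.7, -19.8, 15.4]
finger_gap: 0.0133
```

```bash
python3 mv.py .51 .1145 .0676 1.02
python3 - <<'E'
from h import *
print(env.observe()['torque'])
E
```

```text
t 3.08 pos [0.5118 0.1121 0.0706] yaw -0.2 gap 0.0133 F [ -0.7 -19.8  15.4] q [ 0.1   0.57  1.76 -0.    0.8   1.87]
move [-0.0023 -0.002   0.003 ] spin -1.22 q6 end 0.77
[-3.15855421  0.41141444  0.01658807]
```

Emit:
send_rows(steps=[[-0.9,0,0.001,-0.002,0],[-0.9,0,0.001,-0.002,0]])

```text
clock: 3.32
position: [0.5114, 0.1113, 0.072]
ee_rot: [-3.142, -0.003, -0.2]
ft_force: [6.5, 4.5, -31.7]
finger_gap: 0.0131
```

Emit:
send_rows(steps=[[-0.9,0,0,0.0007,-0.15],[-0.9,0,0,0.0007,-0.33],[-0.9,0,0,0.0007,-0.5],[-0.9,0,0,0.0007,-0.67],[-0.9,0,0,0.0007,-0.67]])

```text
clock: 3.95
position: [0.5113, 0.1136, 0.0718]
ee_rot: [-3.141, -0.004, 0.472]
ft_force: [-1.5, 28.7, -6.9]
finger_gap: 0.0129
```

```bash
python3 mv.py .51 .1115 .0713 1.02
```

```text
t 3.95 pos [0.5113 0.1136 0.0718] yaw 0.472 gap 0.0129 F [-1.5 28.7 -6.9] q [0.1  0.57 1.76 0.   0.8  1.2 ]
move [-0.0021  0.0013  0.0005] spin -0.548 q6 end 0.77
```

Emit:
send_rows(steps=[[-0.9,0,0,0,-0.18],[-0.9,0,0,0,-0.36],[-0.9,0,0,0,-0.55],[-0.9,0,0,0,-0.56],[-0.9,0,0,0,-0.56]])

```text
clock: 4.58
position: [0.5098, 0.1155, 0.0718]
ee_rot: [-3.14, -0.005, 1.032]
ft_force: [-4.6, 24.7, -11.0]
finger_gap: 0.0128
```

```bash
python3 mv.py .51 .1115 .0713 1.02
```

```text
t 4.58 pos [0.5098 0.1155 0.0718] yaw 1.032 gap 0.0128 F [ -4.6  24.7 -11. ] q [0.11 0.57 1.76 0.01 0.8  0.64]
move [-0.0034  0.0022  0.0005] spin 0.012 q6 end 0.77
```

Emit:
send_rows(steps=[[0.06,0,0,0,0],[0.06,0,0,0,0],[0.06,0,0,0,0]])

```text
clock: 4.95
position: [0.5102, 0.1154, 0.0722]
ee_rot: [-3.14, -0.006, 1.032]
ft_force: [0.2, 0.9, 1.0]
finger_gap: 0.0452
```

Emit:
send_rows(steps=[[0.06,0,0,-0.05,0],[0.06,0,0,-0.1,0],[0.06,0,0,-0.15,0],[0.06,0,0,-0.16,0],[0.06,0,0,-0.16,0]])

```text
clock: 5.58
position: [0.51, 0.1144, 0.2324]
ee_rot: [-3.141, -0.006, 1.031]
ft_force: [0.2, -0.4, -0.1]
finger_gap: 0.0451
```

```bash
python3 mv.py .629 .2005 .23 -.145
python3 - <<'E'
from h import *
im=env.capture("scene"); crop(im,"pics/s2.png",330,190,90,80,8)
im=env.capture("top"); crop(im,"pics/t2.png",220,150,160,120,4.5)
E
```

```text
t 5.58 pos [0.51   0.1144 0.2324] yaw 1.031 gap 0.0451 F [ 0.2 -0.4 -0.1] q [0.1  0.35 1.6  0.01 1.19 0.64]
move [0.135  0.0579 0.0032] spin 1.176 q6 end 2.02
```

View pics/s2.png

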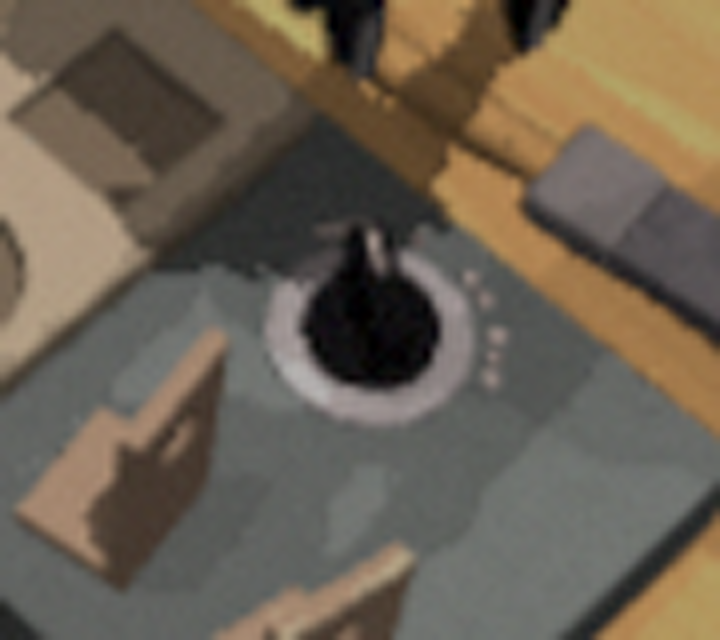

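Run:
```python
from h import *
for q in (0,.3,.65,1.3):
    a=np.pi+1.0-q
    for r in (.01,.023):
        print(q,r,(proj("scene",np.array([.511+r*np.cos(a),.1145+r*np.sin(a),.09]))-[330,190])*8)
print((proj("scene",np.array([.511,.1145,.09]))-[330,190])*8)
im=env.capture("scene"); crop(im,"pics/s3.png",360,205,34,34,20)
```

```text
0 0.01 [[368.29498852 257.04422783]]
0 0.023 [[359.23608409 224.6205544 ]]
0.3 0.01 [[377.11220476 256.93891786]]
0.3 0.023 [[379.39742178 224.38352121]]
0.65 0.01 [[387.14817755 259.65069764]]
0.65 0.023 [[402.36012021 230.55377322]]
1.3 0.01 [[401.240512   271.45959512]]
1.3 0.023 [[434.75974321 257.50394693]]
[[375.335856   282.24493394]]
```

View pics/s3.png

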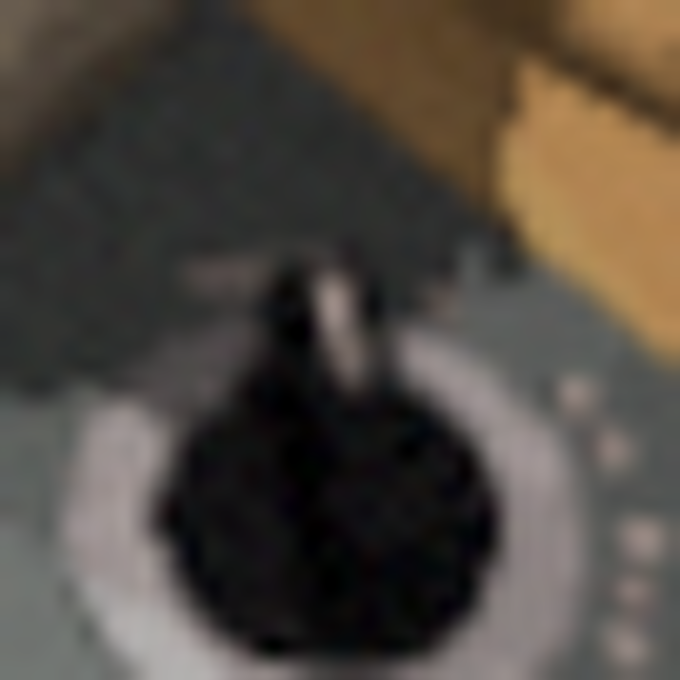

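Emit:
send_rows(steps=[[0.06,0.04,0.018,0,0.18],[0.06,0.08,0.035,0.002,0.36],[0.06,0.12,0.05,0.003,0.54],[0.06,0.135,0.058,0.003,0.72],[0.06,0.135,0.058,0.003,0.9],[0.06,0.135,0.058,0.003,1.08],[0.06,0.135,0.058,0.003,1.176],[0.06,0.135,0.058,0.003,1.176]])

```text
clock: 6.72
position: [0.6278, 0.2003, 0.2267]
ee_rot: [-3.137, 0.003, -0.144]
ft_force: [-0.1, -0.1, -0.3]
finger_gap: 0.0455
```

```bash
python3 mv.py .629 .2005 .133 -.145
python3 - <<'E'
from h import *
im=env.capture("scene"); crop(im,"pics/s4.png",310,150,120,130,5)
E
```

```text
t 6.72 pos [0.6278 0.2003 0.2267] yaw -0.144 gap 0.0455 F [-0.1 -0.1 -0.3] q [0.22 0.55 1.26 0.01 1.34 1.93]
move [0.0015 0.0001 0.0936] spin 0.001 q6 end 2.02
```

View pics/s4.png

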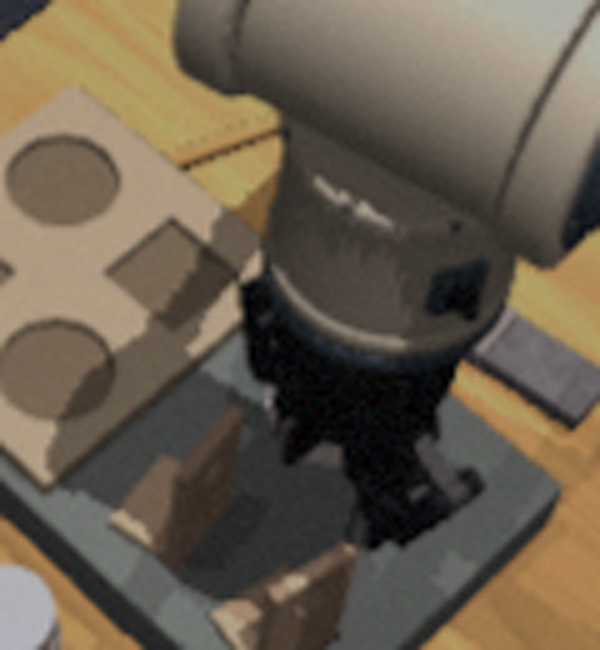

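The gripper is above the clay-coloured tile by the stand, at about (285,600) in the crop. It is on the deck and neither purple nor yellow, so it is test_tile_1.

Emit:
send_rows(steps=[[0.06,0.001,0,0.05,0],[0.06,0.001,0,0.09,0],[0.06,0.001,0,0.093,0],[0.06,0.001,0,0.093,0]])

```text
clock: 7.28
position: [0.6293, 0.2008, 0.1349]
ee_rot: [-3.137, 0.002, -0.141]
ft_force: [-0.5, 0.4, 0.8]
finger_gap: 0.0453
```

Emit:
send_rows(steps=[[-0.95,0,0,0,0],[-0.95,0,0,0,0],[-0.95,0,0,0,0],[-0.95,0,0,0,0],[-0.95,0,0,0,0]], grip_force=40)

```text
clock: 7.9
position: [0.63, 0.2008, 0.1364]
ee_rot: [-3.137, 0.0, -0.141]
ft_force: [-1.2, -1.8, 8.8]
finger_gap: 0.0067
```

```bash
python3 mv.py .565 .3 .18 -.02
```

```text
t 7.9 pos [0.63   0.2008 0.1364] yaw -0.141 gap 0.0067 F [-1.2 -1.8  8.8] q [0.22 0.64 1.35 0.01 1.15 1.93]
move [-0.0783 -0.0893 -0.0432] spin -0.121 q6 end 2.08
```

Emit:
send_rows(steps=[[-0.95,0,0,-0.02,0],[-0.95,0,0,-0.045,0],[-0.95,-0.02,-0.03,-0.045,-0.06],[-0.95,-0.05,-0.06,-0.045,-0.121],[-0.95,-0.078,-0.089,-0.045,-0.121],[-0.95,-0.078,-0.089,-0.045,-0.121],[-0.95,-0.078,-0.089,-0.045,-0.121]])

```text
clock: 8.78
position: [0.5656, 0.2995, 0.1823]
ee_rot: [-3.137, -0.001, -0.02]
ft_force: [-0.6, -1.1, -0.7]
finger_gap: 0.0067
```

```bash
python3 mv.py .5645 .345 .18 -.02
python3 - <<'E'
from h import *
im=env.capture("scene"); crop(im,"pics/s5.png",370,190,150,150,5)
im=env.capture("top"); crop(im,"pics/t5.png",145,150,120,110,5)
E
```

```text
t 8.78 pos [0.5656 0.2995 0.1823] yaw -0.02 gap 0.0067 F [-0.6 -1.1 -0.7] q [0.39 0.56 1.37 0.   1.21 1.98]
move [-0.002  -0.0455  0.0025] spin 0.0 q6 end 2.14
```

View pics/s5.png

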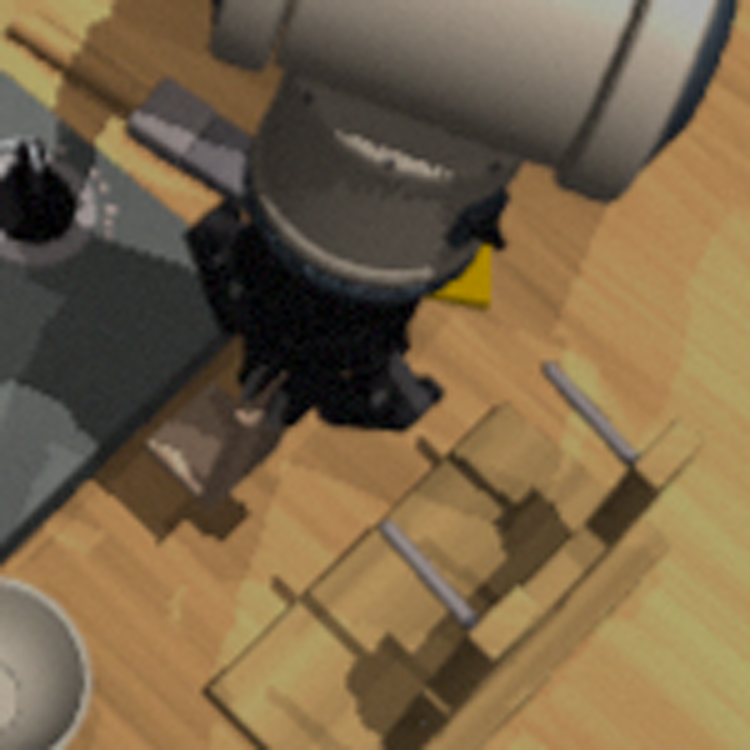

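View pics/t5.png

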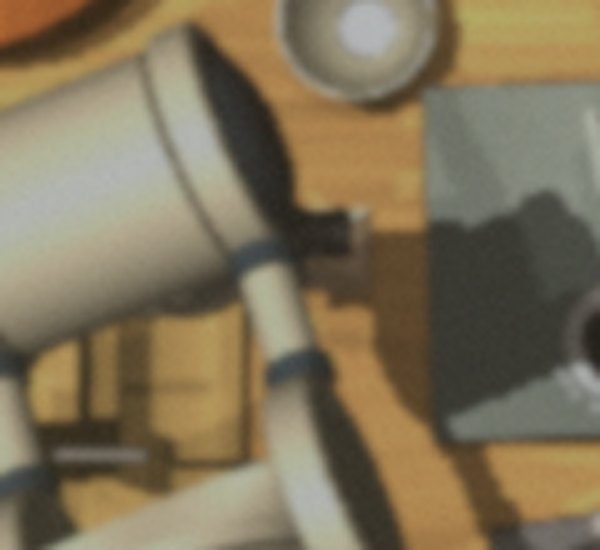

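Emit:
send_rows(steps=[[-0.95,-0.001,-0.03,0.001,0],[-0.95,-0.001,-0.05,0.002,0],[-0.95,-0.001,-0.065,0.003,0],[-0.95,-0.001,-0.08,0.005,0],[-0.95,-0.001,-0.095,0.007,0],[-0.95,-0.001,-0.0955,0.007,0],[-0.95,-0.001,-0.0955,0.007,0]])

```text
clock: 9.75
position: [0.5668, 0.3941, 0.1754]
ee_rot: [-3.137, -0.001, -0.021]
ft_force: [-0.3, 1.1, -1.8]
finger_gap: 0.0072
```

```bash
python3 mv.py .565 .395 .1675 -.02
python3 - <<'E'
from h import *
im=env.capture("scene"); crop(im,"pics/s6.png",390,210,130,130,5)
im=env.capture("top"); crop(im,"pics/t6.png",145,150,120,110,5)
E
```

```text
t 9.75 pos [0.5668 0.3941 0.1754] yaw -0.021 gap 0.0072 F [-0.3  1.1 -1.8] q [0.52 0.64 1.24 0.   1.27 2.11]
move [-0.0019 -0.0008  0.0079] spin -0.001 q6 end 2.2
```

View pics/s6.png

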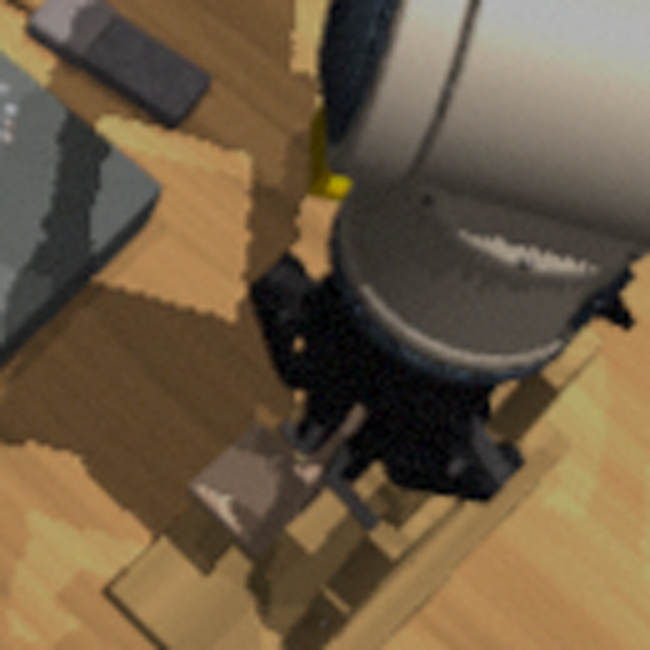

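Emit:
send_rows(steps=[[-0.95,-0.002,0,0.003,0],[-0.95,-0.002,0,0.006,0],[-0.95,-0.002,0,0.006,0]])

```text
clock: 10.22
position: [0.5649, 0.3939, 0.1694]
ee_rot: [-3.137, -0.001, -0.021]
ft_force: [0.6, -0.3, -0.1]
finger_gap: 0.0071
```

Emit:
send_rows(steps=[[-0.95,0,0,0.002,0],[-0.95,0,0,0.002,0]])

```text
clock: 10.48
position: [0.5654, 0.3941, 0.1684]
ee_rot: [-3.136, -0.002, -0.021]
ft_force: [-0.5, -0.9, 8.6]
finger_gap: 0.0071
```

Emit:
send_rows(steps=[[-0.75,0,0,0,0],[-0.6,0,0,0,0],[-0.5,0,0,0,0],[-0.5,0,0,0,0]])

```text
clock: 10.98
position: [0.5654, 0.3941, 0.1683]
ee_rot: [-3.136, -0.002, -0.021]
ft_force: [-0.1, 1.0, -0.5]
finger_gap: 0.0211
```

```bash
python3 mv.py .565 .395 .25 -.02
python3 - <<'E'
from h import *
im=env.capture("scene"); crop(im,"pics/s7.png",390,210,130,130,5)
E
```

```text
t 10.97 pos [0.5654 0.3941 0.1683] yaw -0.021 gap 0.0211 F [-0.1  1.  -0.5] q [0.52 0.64 1.25 0.   1.25 2.11]
move [-0.0002 -0.0013 -0.0817] spin -0.001 q6 end 2.2
```

View pics/s7.png

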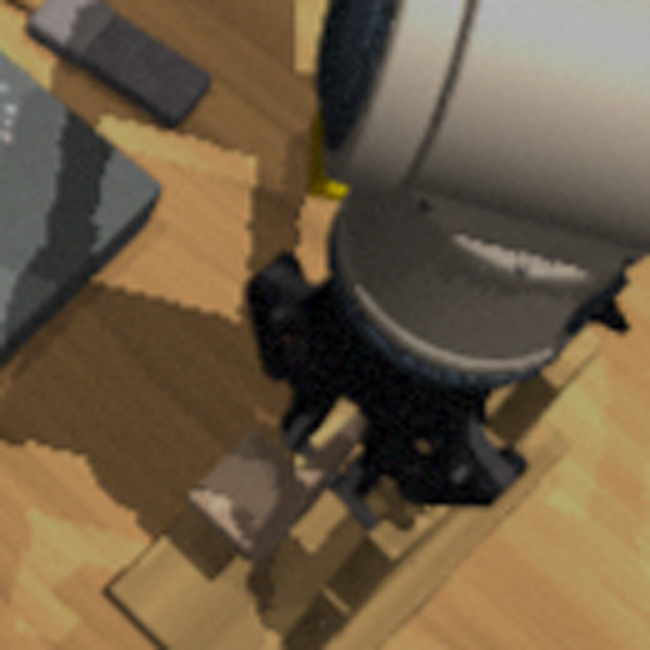

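Emit:
send_rows(steps=[[-0.5,0,0,-0.03,0],[-0.5,0,0,-0.07,0],[-0.5,0,0,-0.08,0],[-0.5,0,0,-0.08,0]])

```text
clock: 11.52
position: [0.5653, 0.3937, 0.2486]
ee_rot: [-3.136, -0.003, -0.021]
ft_force: [-0.5, 0.0, -0.3]
finger_gap: 0.0213
```

```bash
python3 mv.py .617 .118 .22 .19
```

```text
t 11.53 pos [0.5653 0.3937 0.2486] yaw -0.021 gap 0.0213 F [-0.5  0.  -0.3] q [0.52 0.57 1.15 0.   1.41 2.11]
move [0.0575 0.2747 0.0272] spin -0.211 q6 end 1.57
```

Emit:
send_rows(steps=[[0.06,0.01,0.05,0,-0.05],[0.06,0.02,0.11,0,-0.1],[0.06,0.04,0.17,0.01,-0.15],[0.06,0.057,0.23,0.027,-0.211],[0.06,0.057,0.275,0.027,-0.211],[0.06,0.057,0.275,0.027,-0.211],[0.06,0.057,0.275,0.027,-0.211]])

```text
clock: 12.4
position: [0.6161, 0.118, 0.2192]
ee_rot: [-3.136, -0.003, 0.189]
ft_force: [0.5, 0.1, -0.3]
finger_gap: 0.0451
```

```bash
python3 mv.py .617 .118 .133 .19
python3 - <<'E'
from h import *
im=env.capture("scene"); crop(im,"pics/s8.png",310,190,200,160,4)
E
```

```text
t 12.4 pos [0.6161 0.118  0.2192] yaw 0.189 gap 0.0451 F [ 0.5  0.1 -0.3] q [0.09 0.51 1.36 0.01 1.28 1.47]
move [0.0007 0.0006 0.0862] spin -0.001 q6 end 1.57
```

View pics/s8.png

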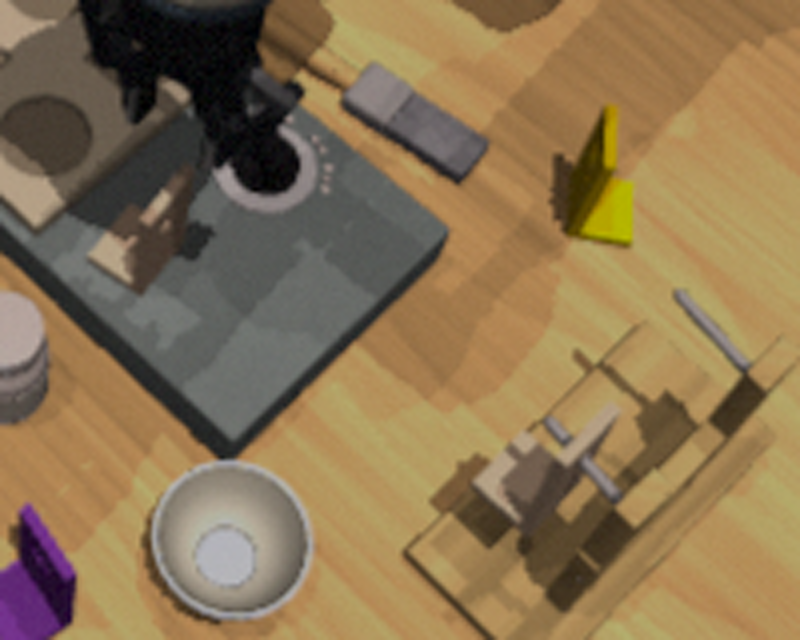

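Tile 1 hangs on the far peg at about (580,455). The gripper is over the second clay tile at about (150,235). The yellow and purple ones sit off the dryer.

Emit:
send_rows(steps=[[0.06,0.001,0.0005,0.05,0],[0.06,0.001,0.0005,0.083,0],[0.06,0.001,0.0005,0.085,0],[0.06,0.001,0.0005,0.085,0]])

```text
clock: 12.95
position: [0.6179, 0.1196, 0.1355]
ee_rot: [-3.136, -0.004, 0.191]
ft_force: [-0.1, 0.1, 1.1]
finger_gap: 0.045
```

Emit:
send_rows(steps=[[-0.95,0,0,0,0],[-0.95,0,0,0,0],[-0.95,0,0,0,0],[-0.95,0,0,0,0],[-0.95,0,0,0,0]], grip_force=40)

```text
clock: 13.58
position: [0.6187, 0.1194, 0.1367]
ee_rot: [-3.137, -0.006, 0.191]
ft_force: [-0.2, -2.0, 8.7]
finger_gap: 0.0069
```

```bash
python3 mv.py .445 .3 .182 -.02
```

```text
t 13.57 pos [0.6187 0.1194 0.1367] yaw 0.191 gap 0.0069 F [-0.2 -2.   8.7] q [0.09 0.6  1.44 0.01 1.1  1.47]
move [-0.136  -0.2106 -0.0451] spin 0.211 q6 end 2.18
```

Emit:
send_rows(steps=[[-0.95,0,0,-0.03,0],[-0.95,0,0,-0.06,0],[-0.95,-0.02,-0.04,-0.06,0.05],[-0.95,-0.05,-0.09,-0.06,0.1],[-0.95,-0.09,-0.14,-0.06,0.211],[-0.95,-0.12,-0.19,-0.05,0.211],[-0.95,-0.136,-0.211,-0.045,0.211],[-0.95,-0.136,-0.211,-0.045,0.211]])

```text
clock: 14.58
position: [0.4434, 0.3014, 0.182]
ee_rot: [-3.135, -0.005, -0.017]
ft_force: [-0.4, -0.5, -1.2]
finger_gap: 0.0063
```

```bash
python3 mv.py .445 .345 .18 -.02
python3 - <<'E'
from h import *
im=env.capture("scene"); crop(im,"pics/s9.png",370,190,150,150,5)
E
```

```text
t 14.57 pos [0.4434 0.3014 0.182 ] yaw -0.017 gap 0.0063 F [-0.4 -0.5 -1.2] q [0.48 0.42 1.63 0.   1.08 2.07]
move [ 0.0008 -0.0436  0.0023] spin 0.003 q6 end 2.25
```

View pics/s9.png

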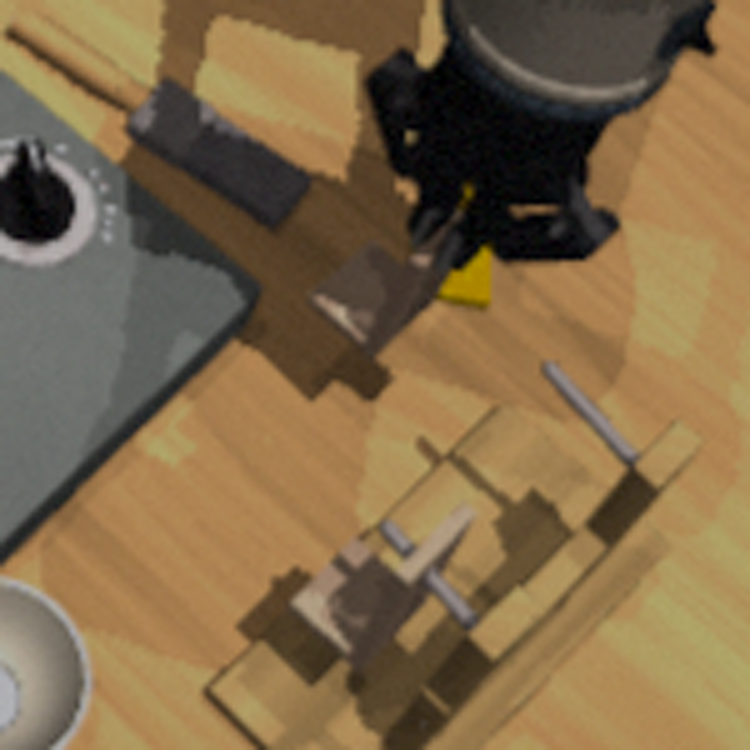

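Emit:
send_rows(steps=[[-0.95,0.001,-0.03,0.001,0],[-0.95,0.001,-0.05,0.002,0],[-0.95,0.001,-0.063,0.003,0],[-0.95,0.001,-0.078,0.005,0],[-0.95,0.001,-0.092,0.007,0],[-0.95,0.001,-0.0935,0.007,0],[-0.95,0.001,-0.0935,0.007,0]])

```text
clock: 15.5
position: [0.4473, 0.3941, 0.1758]
ee_rot: [-3.136, -0.006, -0.018]
ft_force: [0.1, -1.2, -1.2]
finger_gap: 0.007
```

```bash
python3 mv.py .4455 .395 .1685 -.02
python3 - <<'E'
from h import *
im=env.capture("scene"); crop(im,"pics/s10.png",390,190,130,150,5)
E
```

```text
t 15.5 pos [0.4473 0.3941 0.1758] yaw -0.018 gap 0.007 F [ 0.1 -1.2 -1.2] q [0.62 0.51 1.49 0.   1.13 2.21]
move [-0.0019 -0.0008  0.0073] spin 0.002 q6 end 2.32
```

View pics/s10.png

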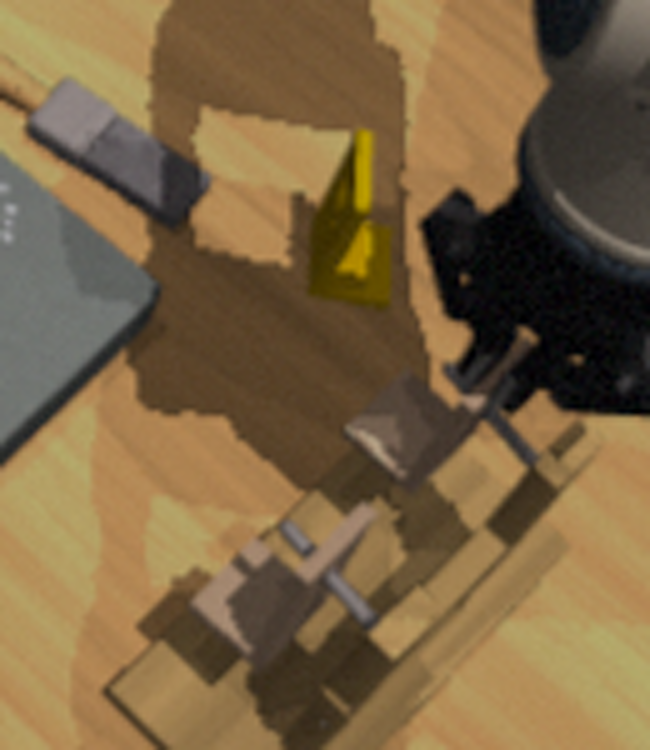

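The peg passes through the hole: its tip shows at (455,375) and its root side at (520,440). I lower onto it.

Emit:
send_rows(steps=[[-0.95,-0.002,0,0.003,0],[-0.95,-0.002,0,0.006,0],[-0.95,-0.002,0,0.0075,0],[-0.95,-0.002,0,0.008,0]])

```text
clock: 16.05
position: [0.4461, 0.3944, 0.1691]
ee_rot: [-3.134, -0.008, -0.019]
ft_force: [-2.1, -2.3, 22.2]
finger_gap: 0.0067
```

Emit:
send_rows(steps=[[-0.75,0,0,-0.0005,0],[-0.6,0,0,-0.0005,0],[-0.5,0,0,-0.0005,0],[-0.5,0,0,-0.0005,0]])

```text
clock: 16.55
position: [0.446, 0.3943, 0.1694]
ee_rot: [-3.134, -0.007, -0.019]
ft_force: [-0.5, -0.1, -0.3]
finger_gap: 0.021
```

Emit:
send_rows(steps=[[-0.5,0,0,-0.03,0],[-0.5,0,0,-0.07,0],[-0.5,0,0,-0.08,0],[-0.5,0,0,-0.08,0]])

```text
clock: 17.05
position: [0.4455, 0.3938, 0.2496]
ee_rot: [-3.134, -0.008, -0.019]
ft_force: [0.4, 0.5, -0.3]
finger_gap: 0.0214
```

```bash
python3 mv.py .45 .1 .25 .3
python3 - <<'E'
from h import *
im=env.capture("scene"); crop(im,"pics/s11.png",390,210,130,130,5)
im=env.capture("top"); crop(im,"pics/t11.png",285,150,180,125,4.4); cv2.imwrite("pics/top11.png",im[:,:,::-1])
E
```

```text
t 17.05 pos [0.4455 0.3938 0.2496] yaw -0.019 gap 0.0214 F [ 0.4  0.5 -0.3] q [0.62 0.43 1.41 0.   1.29 2.21]
move [ 0.01    0.2936 -0.0026] spin -0.319 q6 end 1.49
```

View pics/s11.png

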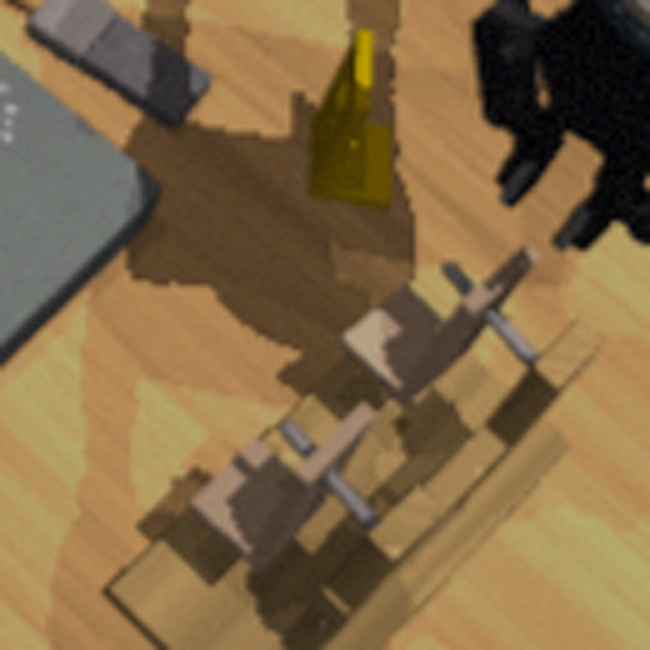

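View pics/t11.png

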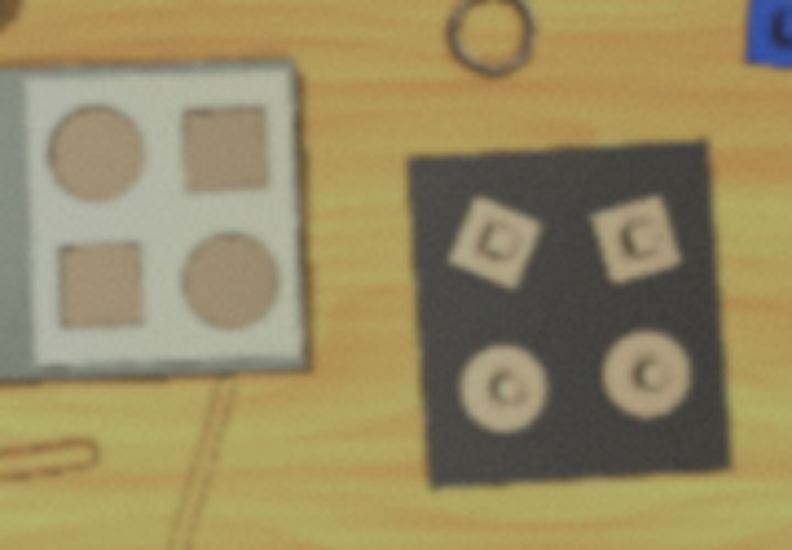

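Both tiles hang, crossed by their pegs at (300,440) and (465,285). The slate now has clear light, and the four lids are unmoved, so I remeasure lids and recesses on this shadow-free picture.

```bash
cat > lids.py <<'E'
from h import *
S=4
def blobs(im,x0,y0,w,h,f,lo,hi):
    c=cv2.resize(im[y0:y0+h,x0:x0+w],None,fx=S,fy=S,interpolation=cv2.INTER_CUBIC)
    m=f(c.astype(int)).astype(np.uint8)*255
    m=cv2.morphologyEx(m,cv2.MORPH_OPEN,np.ones((5,5)))
    cs,_=cv2.findContours(m,cv2.RETR_EXTERNAL,cv2.CHAIN_APPROX_NONE)
    out=[]
    for k in cs:
        a=cv2.contourArea(k)/S/S
        if lo<a<hi:
            k=cv2.convexHull(k); M=cv2.moments(k); r=cv2.minAreaRect(k)
            cv=lambda p:((np.array(p)+.5)/S-.5+[x0,y0])
            out.append((a,cv([M['m10']/M['m00'],M['m01']/M['m00']]),np.array([cv(b) for b in cv2.boxPoints(r)]),np.array(r[1])/S))
    return out
def show(o,z):
    for a,ce,b,r in o:
        bb=np.array([onz("top",*p,z) for p in b]); e=bb[1]-bb[0]
        print(round(a),ce.round(1),onz("top",*ce,z).round(4),'size',(r*3.1).round(1),'ang',((np.arctan2(e[1],e[0])+np.pi/4)%(np.pi/2)-np.pi/4).round(3))
E
cat > ml.py <<'E'
from lids import *; import sys
im=cv2.imread(sys.argv[1])
print("rec"); show(blobs(im,292,164,60,72,lambda c:(c[:,:,2]-c[:,:,0])>30,150,450),.064)
print("lids"); show(blobs(im,380,187,68,72,lambda c:(c[:,:,2]>118),150,450),.012)
E
python3 ml.py pics/top11.png
```

```text
rec
307 [307.8 214.5] [ 0.5177 -0.0041  0.064 ] size [56.6 55.8] ang -0.011
346 [337.1 213.5] [ 0.5199 -0.0936  0.064 ] size [65.1 64.3] ang -0.011
333 [306.7 184.6] [ 0.6094 -0.0016  0.064 ] size [63.6 62.8] ang -0.011
320 [336.  183.5] [ 0.6117 -0.0917  0.064 ] size [57.4 57.4] ang -0.011
lids
299 [399.  237.8] [ 0.4417 -0.2903  0.012 ] size [60.4 60.4] ang -0.012
294 [431.5 234.6] [ 0.4507 -0.3935  0.012 ] size [59.7 59.7] ang -0.012
269 [397.1 204.7] [ 0.5465 -0.2864  0.012 ] size [52.4 51.9] ang -0.422
265 [429.1 203.9] [ 0.5476 -0.3881  0.012 ] size [52.2 51.8] ang 0.279
```

```bash
python3 mv.py .5465 -.2864 .16 -.422
```

```text
t 17.15 pos [0.445  0.3934 0.2483] yaw -0.019 gap 0.0215 F [-0.5  0.8  0.2] q [0.62 0.43 1.41 0.   1.29 2.21]
move [0.1136 0.6783 0.0848] spin 0.403 q6 end 1.51
```

Emit:
send_rows(steps=[[0.06,0.01,0.06,0,0],[0.06,0.02,0.12,0,0],[0.06,0.03,0.18,0,0.05],[0.06,0.04,0.24,0,0.1],[0.06,0.05,0.3,0,0.15],[0.06,0.06,0.36,0,0.2],[0.06,0.07,0.42,0,0.25],[0.06,0.08,0.48,0,0.3]])

```text
clock: 18.15
position: [0.5155, -0.0899, 0.2446]
ee_rot: [-3.134, -0.002, -0.32]
ft_force: [2.2, 0.2, -0.4]
finger_gap: 0.0452
```

```bash
python3 mv.py .5465 -.2864 .14 -.422
```

```text
t 18.15 pos [ 0.5155 -0.0899  0.2446] yaw -0.32 gap 0.0452 F [ 2.2  0.2 -0.4] q [-0.29  0.34  1.58  0.01  1.23  1.6 ]
move [0.0911 0.1775 0.1034] spin 0.102 q6 end 1.51
```

Emit:
send_rows(steps=[[0.06,0.03,0.06,0.02,0.05],[0.06,0.06,0.12,0.05,0.102],[0.06,0.091,0.178,0.08,0.102],[0.06,0.091,0.178,0.103,0.102],[0.06,0.091,0.178,0.103,0.102],[0.06,0.091,0.178,0.103,0.102]])

```text
clock: 18.9
position: [0.5459, -0.2862, 0.14]
ee_rot: [-3.133, 0.0, -0.422]
ft_force: [-0.0, -0.3, 0.8]
finger_gap: 0.0451
```

```bash
python3 mv.py .5465 -.2864 .017 -.422;  python3 - <<'E'
from h import *
im=env.capture("scene"); crop(im,"pics/s12.png",215,90,130,110,5.5)
E
```

```text
t 18.9 pos [ 0.5459 -0.2862  0.14  ] yaw -0.422 gap 0.0451 F [-0.  -0.3  0.8] q [-0.58  0.58  1.47  0.01  1.1   1.4 ]
move [0.0006 0.001  0.123 ] spin -0.0 q6 end 1.51
```

View pics/s12.png

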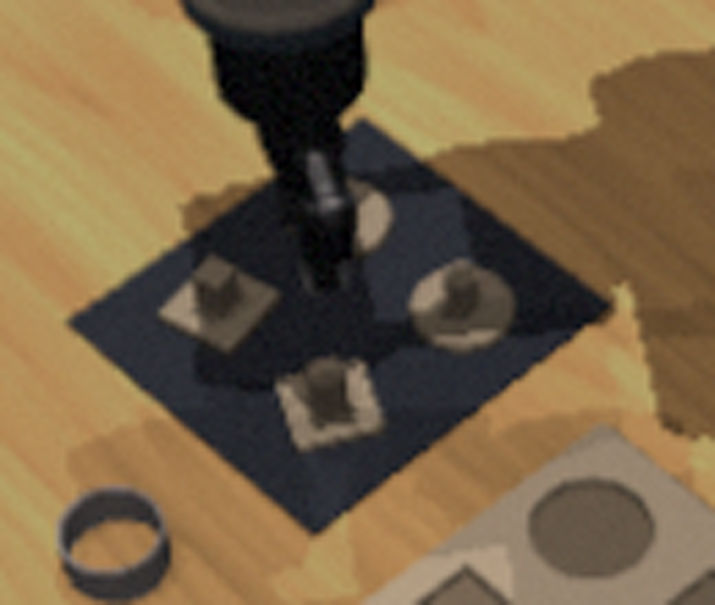

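The grey square lid's grip is at (328,385), with the fingers in line above it; the blue look-alike is off the slate. I descend.

Emit:
send_rows(steps=[[0.06,0.0005,0.001,0.05,0],[0.06,0.0005,0.001,0.1,0],[0.06,0.0005,0.001,0.122,0],[0.06,0.0005,0.001,0.122,0],[0.06,0.0005,0.001,0.122,0]])

```text
clock: 19.58
position: [0.5478, -0.2863, 0.0204]
ee_rot: [-3.134, -0.003, -0.421]
ft_force: [-0.8, -0.8, 0.0]
finger_gap: 0.0449
```

Emit:
send_rows(steps=[[-0.8,0,0,0,0],[-0.8,0,0,0,0],[-0.8,0,0,0,0],[-0.8,0,0,0,0]], grip_force=40)

```text
clock: 20.08
position: [0.5487, -0.2867, 0.0221]
ee_rot: [-3.134, -0.006, -0.421]
ft_force: [-1.0, 2.9, 14.4]
finger_gap: 0.0186
```

```bash
python3 mv.py .5465 -.2864 .017 -.422
```

```text
t 20.07 pos [ 0.5487 -0.2867  0.0221] yaw -0.421 gap 0.0186 F [-1.   2.9 14.4] q [-0.58  0.74  1.55  0.01  0.85  1.4 ]
move [-0.0022  0.0006  0.0051] spin 0.001 q6 end 1.51
```

Emit:
send_rows(steps=[[-0.8,0,0,-0.04,0],[-0.8,0,0,-0.09,0],[-0.8,0,0,-0.12,0],[-0.8,0,0,-0.12,0]])

```text
clock: 20.58
position: [0.5489, -0.288, 0.1453]
ee_rot: [-3.135, -0.011, -0.421]
ft_force: [-0.7, 0.9, -0.1]
finger_gap: 0.0192
```

```bash
python3 mv.py .520 -.0041 .13 .025
```

```text
t 20.57 pos [ 0.5489 -0.288   0.1453] yaw -0.421 gap 0.0192 F [-0.7  0.9 -0.1] q [-0.58  0.57  1.46  0.01  1.1   1.4 ]
move [-0.1426 -0.2472  0.0153] spin -0.446 q6 end 1.54
```

Emit:
send_rows(steps=[[-0.8,-0.03,-0.05,0,-0.1],[-0.8,-0.06,-0.11,0,-0.2],[-0.8,-0.09,-0.16,0,-0.3],[-0.8,-0.12,-0.21,0.005,-0.4],[-0.8,-0.143,-0.247,0.015,-0.446],[-0.8,-0.143,-0.247,0.015,-0.446],[-0.8,-0.143,-0.247,0.015,-0.446],[-0.8,-0.143,-0.247,0.015,-0.446]])

```text
clock: 21.58
position: [0.5199, -0.0051, 0.1303]
ee_rot: [-3.141, -0.013, 0.023]
ft_force: [0.3, 0.1, -0.9]
finger_gap: 0.0189
```

```bash
python3 mv.py .520 -.0041 .084 .025;  python3 - <<'E'
from h import *
im=env.capture("scene"); crop(im,"pics/s13.png",265,130,130,120,5.5)
im=env.capture("top"); crop(im,"pics/t13.png",285,150,100,100,5.5)
E
```

```text
t 21.57 pos [ 0.5199 -0.0051  0.1303] yaw 0.023 gap 0.0189 F [ 0.3  0.1 -0.9] q [-0.13  0.47  1.73  0.    0.93  1.42]
move [-0.0004 -0.0009  0.0463] spin -0.002 q6 end 1.54
```

View pics/s13.png

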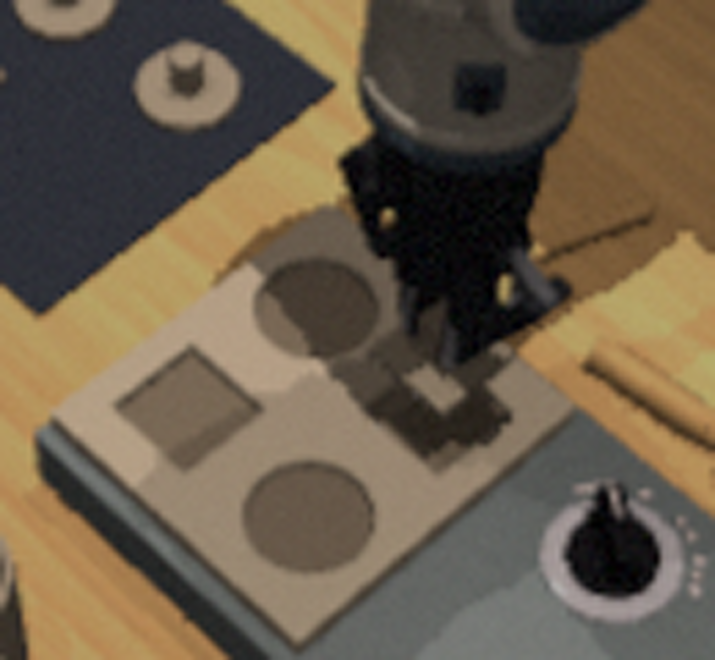

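View pics/t13.png

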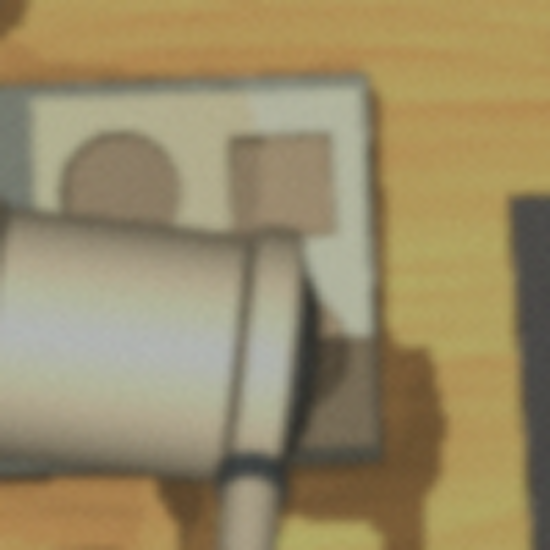

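Emit:
send_rows(steps=[[-0.8,0,-0.001,0.03,0],[-0.8,0,-0.001,0.046,0],[-0.8,0,-0.001,0.046,0],[-0.8,0,-0.001,0.046,0]])

```text
clock: 22.18
position: [0.5207, -0.0043, 0.0849]
ee_rot: [-3.141, -0.014, 0.023]
ft_force: [-0.4, -0.9, -0.3]
finger_gap: 0.019
```

```bash
python3 mv.py .520 -.0041 .076 .025;  python3 - <<'E'
from h import *
im=env.capture("scene"); crop(im,"pics/s14.png",300,150,80,70,9)
E
```

```text
t 22.18 pos [ 0.5207 -0.0043  0.0849] yaw 0.023 gap 0.019 F [-0.4 -0.9 -0.3] q [-0.12  0.54  1.77  0.    0.81  1.42]
move [-0.0009 -0.0002  0.0089] spin -0.002 q6 end 1.54
```

View pics/s14.png

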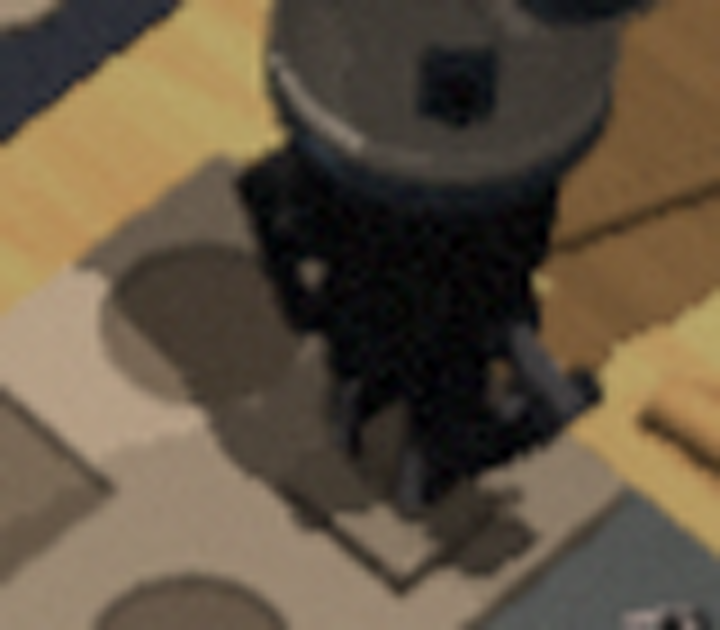

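Run:
```python
from h import *
f=lambda p:((proj("scene",np.array(p))-[300,150])*9).round(0)
y=.025;ax=np.array([np.cos(y),np.sin(y)]);ay=np.array([-np.sin(y),np.cos(y)])
for nm,c,h,z in (("recess",(.5177,-.0041),.028,.064),("lid top",(.5185,-.0043),.026,.075),("lid bot",(.5185,-.0043),.026,.067)):
    print(nm,[f([*(np.array(c)+h*(i*ax+j*ay)),z])[0].tolist() for i,j in((1,1),(1,-1),(-1,-1),(-1,1))])
```

```text
recess [[397.0, 598.0], [270.0, 488.0], [394.0, 388.0], [521.0, 494.0]]
lid top [[396.0, 572.0], [278.0, 470.0], [394.0, 376.0], [512.0, 475.0]]
lid bot [[395.0, 586.0], [277.0, 484.0], [393.0, 391.0], [510.0, 489.0]]
```

The visible corner at (400,570) matches the predicted lid-top corner (396,572), so the lid is held just above the recess and lined up. I lower it.

Emit:
send_rows(steps=[[-0.8,-0.001,0,0.004,0],[-0.8,-0.001,0,0.008,0],[-0.8,-0.001,0,0.01,0],[-0.8,-0.001,0,0.01,0]])

```text
clock: 22.72
position: [0.5199, -0.0042, 0.0749]
ee_rot: [-3.141, -0.014, 0.023]
ft_force: [-0.2, 0.8, -0.9]
finger_gap: 0.0192
```

Emit:
send_rows(steps=[[-0.8,0,0,0.0015,0],[-0.5,0,0,0.0015,0],[-0.1,0,0,0.0015,0],[0.06,0,0,0.0015,0]])

```text
clock: 23.22
position: [0.5199, -0.0042, 0.0734]
ee_rot: [-3.141, -0.014, 0.023]
ft_force: [-0.5, -0.0, -0.2]
finger_gap: 0.0451
```

Emit:
send_rows(steps=[[0.06,0,0,-0.05,0],[0.06,0,0,-0.1,0],[0.06,0,0,-0.1,0]])

```text
clock: 23.6
position: [0.5204, -0.0045, 0.1767]
ee_rot: [-3.141, -0.02, 0.023]
ft_force: [1.0, -0.6, -0.7]
finger_gap: 0.0454
```

```bash
python3 mv.py .5476 -.3881 .15 .279
python3 - <<'E'
from h import *
im=env.capture("scene"); crop(im,"pics/s15.png",220,100,150,130,5)
E
```

```text
t 23.6 pos [ 0.5204 -0.0045  0.1767] yaw 0.023 gap 0.0454 F [ 1.  -0.6 -0.7] q [-0.13  0.4   1.69  0.    1.03  1.42]
move [0.0178 0.3841 0.027 ] spin -0.256 q6 end 0.68
```

View pics/s15.png

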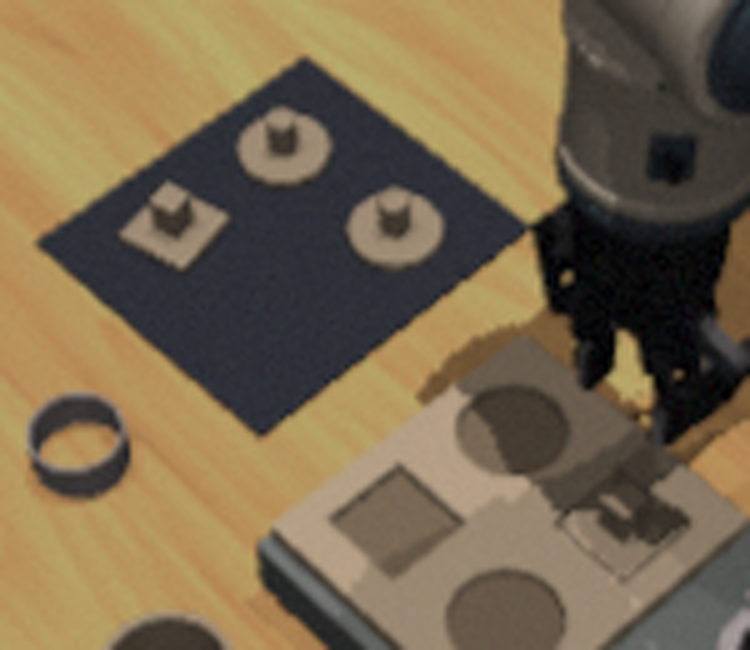

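The square lid sits flush, with its outline even around (625,525). The other three lids are unmoved. Next is the second grey square lid, at (175,215) in the crop.

Emit:
send_rows(steps=[[0.06,0,0.05,0,0],[0.06,0.005,0.11,0,-0.05],[0.06,0.01,0.17,0,-0.1],[0.06,0.01,0.23,0,-0.15],[0.06,0.015,0.29,0.01,-0.2],[0.06,0.018,0.34,0.02,-0.256],[0.06,0.018,0.384,0.027,-0.256],[0.06,0.018,0.384,0.027,-0.256]])

```text
clock: 24.65
position: [0.5455, -0.3903, 0.1452]
ee_rot: [3.14, -0.015, 0.276]
ft_force: [0.2, -0.1, -0.5]
finger_gap: 0.0449
```

Emit:
send_rows(steps=[[0.06,0,0,0,0],[0.06,0,0,0,0],[0.06,0,0,0,0],[0.06,0,0,0,0],[0.06,0,0,0,0]])

```text
clock: 25.28
position: [0.5457, -0.3901, 0.1454]
ee_rot: [3.139, -0.015, 0.277]
ft_force: [0.5, 0.1, 0.8]
finger_gap: 0.0449
```

```bash
python3 mv.py .5476 -.3881 .02 .279
```

```text
t 25.27 pos [ 0.5457 -0.3901  0.1454] yaw 0.277 gap 0.0449 F [0.5 0.1 0.8] q [-0.72  0.64  1.33  0.01  1.17  0.57]
move [ 0.0005 -0.0017  0.1254] spin -0.002 q6 end 0.68
```

Emit:
send_rows(steps=[[0.06,0.0005,-0.0017,0.05,0],[0.06,0.0005,-0.0017,0.1,0],[0.06,0.0005,-0.0017,0.125,0],[0.06,0.0005,-0.0017,0.125,0],[0.06,0.0005,-0.0017,0.125,0],[0.06,0.0005,-0.0017,0.125,0]])

```text
clock: 26.02
position: [0.5483, -0.3887, 0.022]
ee_rot: [3.137, -0.017, 0.277]
ft_force: [0.5, -0.7, 0.5]
finger_gap: 0.0451
```

Emit:
send_rows(steps=[[-0.8,0,0,0,0],[-0.8,0,0,0,0],[-0.8,0,0,0,0],[-0.8,0,0,0,0]])

```text
clock: 26.52
position: [0.5487, -0.3891, 0.0232]
ee_rot: [3.136, -0.018, 0.277]
ft_force: [-1.5, 1.8, 10.8]
finger_gap: 0.0191
```

```bash
python3 mv.py .5476 -.3881 .14 .279
```

```text
t 26.52 pos [ 0.5487 -0.3891  0.0232] yaw 0.277 gap 0.0191 F [-1.5  1.8 10.8] q [-0.71  0.79  1.41  0.01  0.93  0.57]
move [ 0.0012 -0.0006 -0.1168] spin -0.002 q6 end 0.68
```

Emit:
send_rows(steps=[[-0.8,0,0,-0.04,0],[-0.8,0,0,-0.09,0],[-0.8,0,0,-0.12,0],[-0.8,0,0,-0.12,0],[-0.8,0,0,-0.12,0],[-0.8,0,0,-0.12,0]])

```text
clock: 27.28
position: [0.546, -0.3886, 0.1419]
ee_rot: [3.138, -0.016, 0.277]
ft_force: [-0.5, -0.0, -0.7]
finger_gap: 0.0191
```

```bash
python3 mv.py .6123 -.0917 .12 .025
```

```text
t 27.27 pos [ 0.546  -0.3886  0.1419] yaw 0.277 gap 0.0191 F [-0.5 -0.  -0.7] q [-0.71  0.64  1.33  0.01  1.16  0.58]
move [ 0.1445 -0.2676  0.0233] spin 0.252 q6 end 1.4
```

Emit:
send_rows(steps=[[-0.8,0.03,-0.05,0,0.06],[-0.8,0.06,-0.11,0,0.12],[-0.8,0.09,-0.16,0,0.18],[-0.8,0.12,-0.22,0,0.252],[-0.8,0.144,-0.267,0.01,0.252],[-0.8,0.144,-0.267,0.023,0.252],[-0.8,0.144,-0.267,0.023,0.252],[-0.8,0.144,-0.267,0.023,0.252]])

```text
clock: 28.28
position: [0.6119, -0.0936, 0.1202]
ee_rot: [-3.141, -0.016, 0.023]
ft_force: [0.3, -0.5, -0.3]
finger_gap: 0.019
```

```bash
python3 mv.py .6123 -.0917 .085 .025
```

```text
t 28.27 pos [ 0.6119 -0.0936  0.1202] yaw 0.023 gap 0.019 F [ 0.3 -0.5 -0.3] q [-0.25  0.6   1.49  0.01  1.03  1.29]
move [-0.0001 -0.0019  0.0352] spin -0.002 q6 end 1.4
```

Emit:
send_rows(steps=[[-0.8,0,-0.0019,0.02,-0.002],[-0.8,0,-0.0019,0.035,-0.002],[-0.8,0,-0.0019,0.035,-0.002],[-0.8,0,-0.0019,0.035,-0.002]])

```text
clock: 28.78
position: [0.6126, -0.0921, 0.0856]
ee_rot: [-3.141, -0.017, 0.025]
ft_force: [0.7, 0.3, -0.2]
finger_gap: 0.0192
```

```bash
python3 mv.py .6123 -.0917 .0757 .025
python3 - <<'E'
from h import *
im=env.capture("scene"); crop(im,"pics/s16.png",265,160,75,65,9)
y=.025;ax=np.array([np.cos(y),np.sin(y)]);ay=np.array([-np.sin(y),np.cos(y)])
f=lambda p:((proj("scene",np.array(p))-[265,160])*9).round(0)
for nm,c,h,z in (("recess",(.6117,-.0917),.028,.064),("lid top",(.6117,-.0917),.026,.0755),):
    print(nm,[f([*(np.array(c)+h*(i*ax+j*ay)),z])[0].tolist() for i,j in((1,1),(1,-1),(-1,-1),(-1,1))])
E
```

```text
t 28.77 pos [ 0.6126 -0.0921  0.0856] yaw 0.025 gap 0.0192 F [ 0.7  0.3 -0.2] q [-0.25  0.64  1.52  0.01  0.96  1.29]
move [-0.0005 -0.0004  0.0099] spin -0.0 q6 end 1.4
recess [[297.0, 502.0], [178.0, 393.0], [309.0, 292.0], [429.0, 398.0]]
lid top [[297.0, 475.0], [185.0, 373.0], [308.0, 279.0], [420.0, 378.0]]
```

View pics/s16.png

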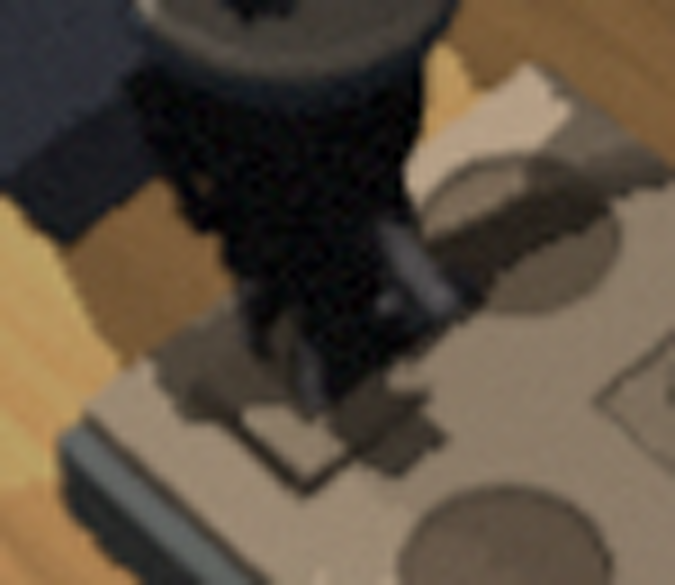

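The lid corner at (305,478) is close to the predicted (297,475), so I lower it.

Emit:
send_rows(steps=[[-0.8,-0.0005,-0.0004,0.004,0],[-0.8,-0.0005,-0.0004,0.008,0],[-0.8,-0.0005,-0.0004,0.01,0],[-0.8,-0.0005,-0.0004,0.01,0]])

```text
clock: 29.32
position: [0.6123, -0.0915, 0.0756]
ee_rot: [-3.141, -0.017, 0.025]
ft_force: [0.6, -0.3, -0.7]
finger_gap: 0.0189
```

Emit:
send_rows(steps=[[-0.8,0,0,0.001,0],[-0.5,0,0,0.001,0],[-0.1,0,0,0.001,0],[0.06,0,0,0.001,0]])

```text
clock: 29.82
position: [0.6124, -0.0915, 0.0746]
ee_rot: [-3.141, -0.017, 0.025]
ft_force: [-0.3, 0.4, 0.5]
finger_gap: 0.0454
```

Emit:
send_rows(steps=[[0.06,0,0,-0.05,0],[0.06,0,0,-0.09,0],[0.06,0,0,-0.09,0],[0.06,0,0,-0.09,0]])

```text
clock: 30.32
position: [0.6105, -0.0915, 0.164]
ee_rot: [-3.141, -0.016, 0.025]
ft_force: [-0.4, -0.3, -0.5]
finger_gap: 0.0454
```

```bash
python3 mv.py .4417 -.2903 .15 .1
python3 - <<'E'
from h import *
im=env.capture("scene"); crop(im,"pics/s17.png",220,100,150,130,5)
E
```

```text
t 30.32 pos [ 0.6105 -0.0915  0.164 ] yaw 0.025 gap 0.0454 F [-0.4 -0.3 -0.5] q [-0.25  0.54  1.46  0.01  1.12  1.3 ]
move [-0.1739  0.1945  0.0111] spin -0.075 q6 end 0.89
```

View pics/s17.png

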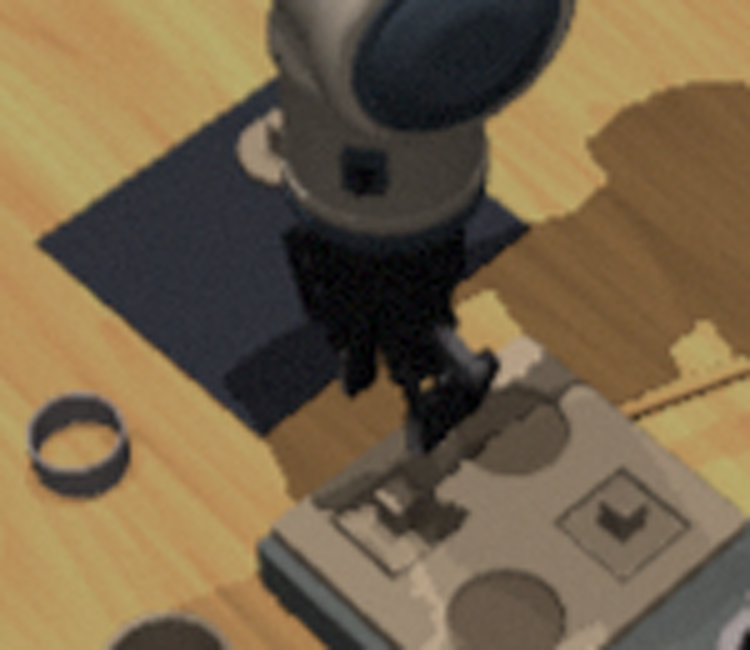

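Emit:
send_rows(steps=[[0.06,-0.03,0.03,0,0],[0.06,-0.07,0.08,0,0],[0.06,-0.1,0.12,0,0],[0.06,-0.14,0.16,0,0],[0.06,-0.174,0.195,0.01,0],[0.06,-0.174,0.195,0.01,0],[0.06,-0.174,0.195,0.01,0],[0.06,-0.174,0.195,0.01,0]])

```text
clock: 31.38
position: [0.4419, -0.2899, 0.1505]
ee_rot: [-3.141, -0.015, 0.026]
ft_force: [0.3, 0.1, -0.8]
finger_gap: 0.0453
```

```bash
python3 mv.py .4417 -.2903 .02 .025
python3 - <<'E'
from h import *
im=env.capture("scene"); crop(im,"pics/s18.png",220,70,150,130,5)
for c in ((.4417,-.2903),(.4507,-.3935)): print(((proj("scene",np.array([*c,.04]))-[220,70])*5).round(0))
E
```

```text
t 31.38 pos [ 0.4419 -0.2899  0.1505] yaw 0.026 gap 0.0453 F [ 0.3  0.1 -0.8] q [-0.7   0.45  1.69  0.01  0.99  0.84]
move [-0.0022  0.0005  0.1305] spin 0.001 q6 end 0.96
[[392. 349.]]
[[279. 268.]]
```

View pics/s18.png

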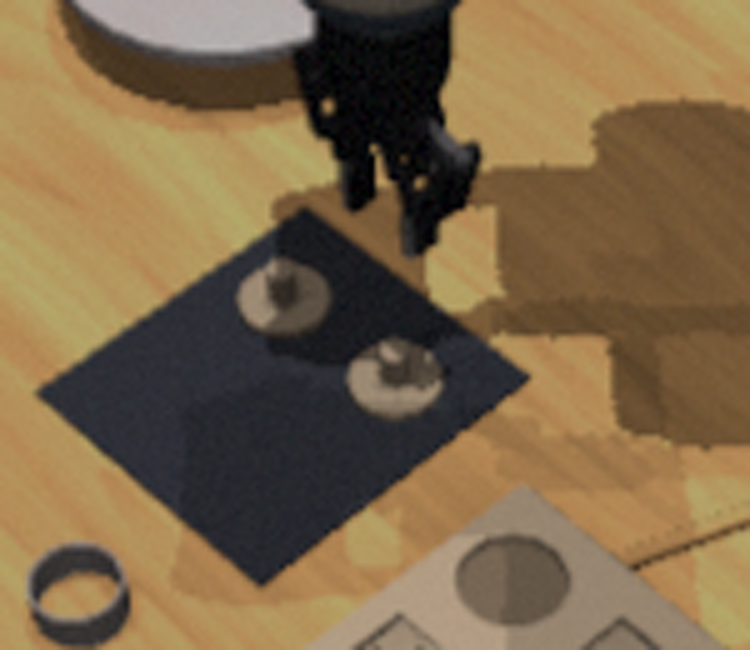

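Both round lids are where measured, with grip tops near (395,350) and (280,270). I descend on the nearer one.

Emit:
send_rows(steps=[[0.06,-0.002,0.0005,0.05,0],[0.06,-0.002,0.0005,0.1,0],[0.06,-0.002,0.0005,0.13,0],[0.06,-0.002,0.0005,0.13,0],[0.06,-0.002,0.0005,0.13,0],[0.06,-0.002,0.0005,0.13,0]])

```text
clock: 32.17
position: [0.4428, -0.2908, 0.022]
ee_rot: [3.141, -0.017, 0.027]
ft_force: [-0.3, 0.2, 0.3]
finger_gap: 0.0453
```

Emit:
send_rows(steps=[[-0.8,0,0,0,0],[-0.8,0,0,0,0],[-0.8,0,0,0,0],[-0.8,0,0,0,0]])

```text
clock: 32.67
position: [0.4433, -0.2911, 0.0231]
ee_rot: [3.14, -0.018, 0.027]
ft_force: [-0.4, 2.3, 15.4]
finger_gap: 0.0182
```

```bash
python3 mv.py .4417 -.2903 .02 .025
```

```text
t 32.67 pos [ 0.4433 -0.2911  0.0231] yaw 0.027 gap 0.0182 F [-0.4  2.3 15.4] q [-0.7   0.66  1.79  0.02  0.68  0.83]
move [-0.0016 -0.0009  0.003 ] spin 0.002 q6 end 0.96
```

Emit:
send_rows(steps=[[-0.8,0,0,-0.04,0],[-0.8,0,0,-0.09,0],[-0.8,0,0,-0.12,0],[-0.8,0,0,-0.12,0],[-0.8,0,0,-0.12,0],[-0.8,0,0,-0.12,0]])

```text
clock: 33.42
position: [0.4406, -0.2906, 0.142]
ee_rot: [3.141, -0.017, 0.027]
ft_force: [0.3, -0.7, -0.2]
finger_gap: 0.0182
```

```bash
python3 mv.py .5215 -.0936 .12 .025
```

```text
t 33.42 pos [ 0.4406 -0.2906  0.142 ] yaw 0.027 gap 0.0182 F [ 0.3 -0.7 -0.2] q [-0.7   0.46  1.7   0.01  0.96  0.83]
move [ 0.0858 -0.1948  0.0234] spin 0.002 q6 end 1.37
```

Emit:
send_rows(steps=[[-0.8,0.02,-0.05,0,0],[-0.8,0.04,-0.1,0,0],[-0.8,0.06,-0.15,0,0],[-0.8,0.086,-0.195,0.01,0],[-0.8,0.086,-0.195,0.023,0],[-0.8,0.086,-0.195,0.023,0],[-0.8,0.086,-0.195,0.023,0]])

```text
clock: 34.3
position: [0.5213, -0.0942, 0.1202]
ee_rot: [3.141, -0.016, 0.025]
ft_force: [-0.2, -0.8, -1.4]
finger_gap: 0.0183
```

```bash
python3 mv.py .5215 -.0936 .085 .025
```

```text
t 34.3 pos [ 0.5213 -0.0942  0.1202] yaw 0.025 gap 0.0183 F [-0.2 -0.8 -1.4] q [-0.29  0.5   1.72  0.01  0.91  1.25]
move [-0.0003 -0.0006  0.0352] spin 0.0 q6 end 1.37
```

Emit:
send_rows(steps=[[-0.8,0,-0.0006,0.02,0],[-0.8,0,-0.0006,0.035,0],[-0.8,0,-0.0006,0.035,0],[-0.8,0,-0.0006,0.035,0]])

```text
clock: 34.8
position: [0.522, -0.0939, 0.0856]
ee_rot: [3.141, -0.017, 0.025]
ft_force: [0.4, 0.1, -0.4]
finger_gap: 0.0182
```

```bash
python3 mv.py .5215 -.0936 .0755 .025
python3 - <<'E'
from h import *
im=env.capture("scene"); crop(im,"pics/s19.png",285,140,75,65,9)
E
```

```text
t 34.8 pos [ 0.522  -0.0939  0.0856] yaw 0.025 gap 0.0182 F [ 0.4  0.1 -0.4] q [-0.29  0.55  1.75  0.01  0.83  1.25]
move [-0.0006 -0.0003  0.0101] spin 0.0 q6 end 1.37
```

View pics/s19.png

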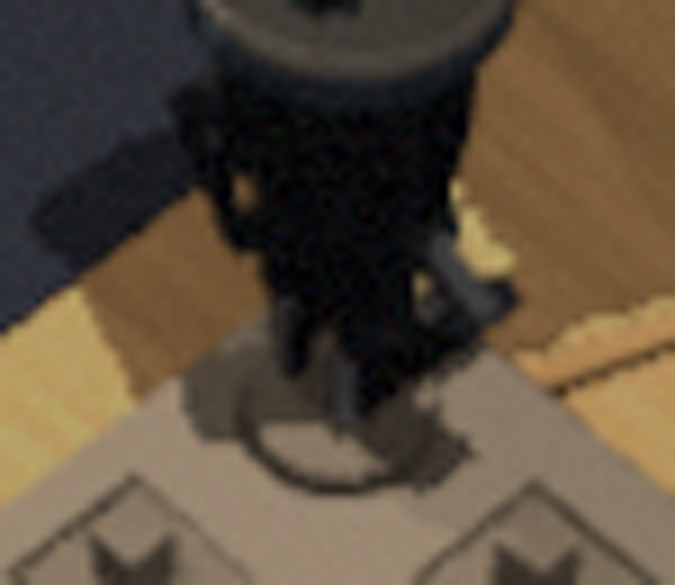

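The held round lid covers its recess, with its front rim centred at (335,485), so I lower it.

Emit:
send_rows(steps=[[-0.8,-0.0006,-0.0003,0.004,0],[-0.8,-0.0006,-0.0003,0.008,0],[-0.8,-0.0006,-0.0003,0.01,0],[-0.8,-0.0006,-0.0003,0.01,0]])

```text
clock: 35.35
position: [0.5216, -0.0935, 0.0756]
ee_rot: [3.141, -0.017, 0.025]
ft_force: [-1.6, -0.0, -1.0]
finger_gap: 0.0182
```

Emit:
send_rows(steps=[[-0.8,0,0,0.001,0],[-0.5,0,0,0.001,0],[-0.1,0,0,0.001,0],[0.06,0,0,0.001,0]])

```text
clock: 35.85
position: [0.5216, -0.0935, 0.0745]
ee_rot: [3.141, -0.017, 0.025]
ft_force: [0.1, -0.5, 0.0]
finger_gap: 0.0456
```

Emit:
send_rows(steps=[[0.06,0,0,-0.05,0],[0.06,0,0,-0.08,0],[0.06,0,0,-0.08,0],[0.06,0,0,-0.08,0]])

```text
clock: 36.35
position: [0.52, -0.0934, 0.154]
ee_rot: [3.141, -0.016, 0.025]
ft_force: [-0.6, 0.4, 0.3]
finger_gap: 0.0452
```

```bash
python3 mv.py .4507 -.3935 .15 .025
python3 - <<'E'
from h import *
im=env.capture("scene"); crop(im,"pics/s20.png",220,100,150,130,5)
E
```

```text
t 36.35 pos [ 0.52   -0.0934  0.154 ] yaw 0.025 gap 0.0452 F [-0.6  0.4  0.3] q [-0.29  0.45  1.69  0.01  0.99  1.25]
move [-0.0769  0.2982  0.003 ] spin 0.0 q6 end 0.83
```

View pics/s20.png

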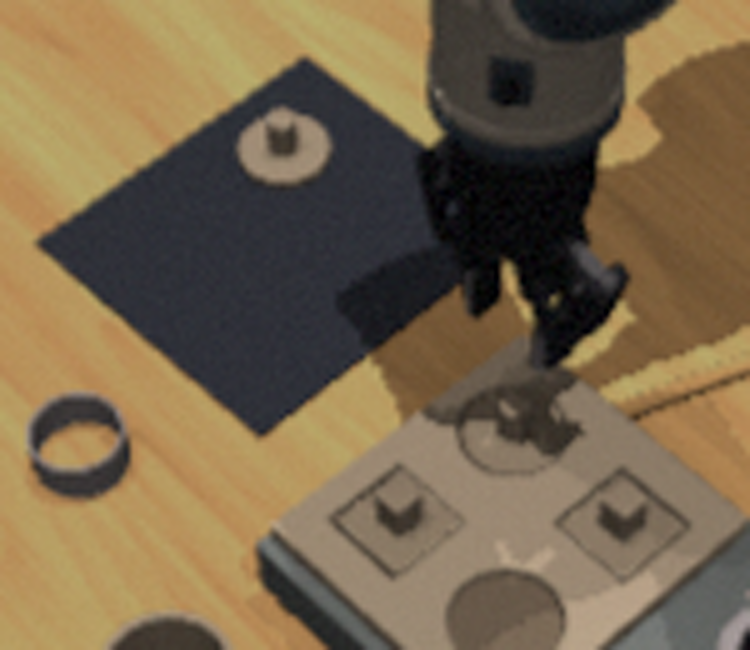

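Three lids are flush. The last round lid is unmoved, with its grip at (282,130).

Emit:
send_rows(steps=[[0.06,-0.01,0.05,0,0],[0.06,-0.025,0.1,0,0],[0.06,-0.04,0.16,0,0],[0.06,-0.055,0.22,0,0],[0.06,-0.077,0.28,0.003,0],[0.06,-0.077,0.298,0.003,0],[0.06,-0.077,0.298,0.003,0],[0.06,-0.077,0.298,0.003,0]])

```text
clock: 37.4
position: [0.4505, -0.3917, 0.149]
ee_rot: [-3.141, -0.015, 0.026]
ft_force: [-0.1, 0.0, -0.1]
finger_gap: 0.0449
```

```bash
python3 mv.py .4507 -.3935 .02 .025
python3 - <<'E'
from h import *
im=env.capture("scene"); crop(im,"pics/s21.png",220,70,150,130,5)
E
```

```text
t 37.4 pos [ 0.4505 -0.3917  0.149 ] yaw 0.026 gap 0.0449 F [-0.1  0.  -0.1] q [-0.82  0.54  1.52  0.01  1.07  0.72]
move [-0.0017  0.0019  0.129 ] spin 0.001 q6 end 0.83
```

View pics/s21.png

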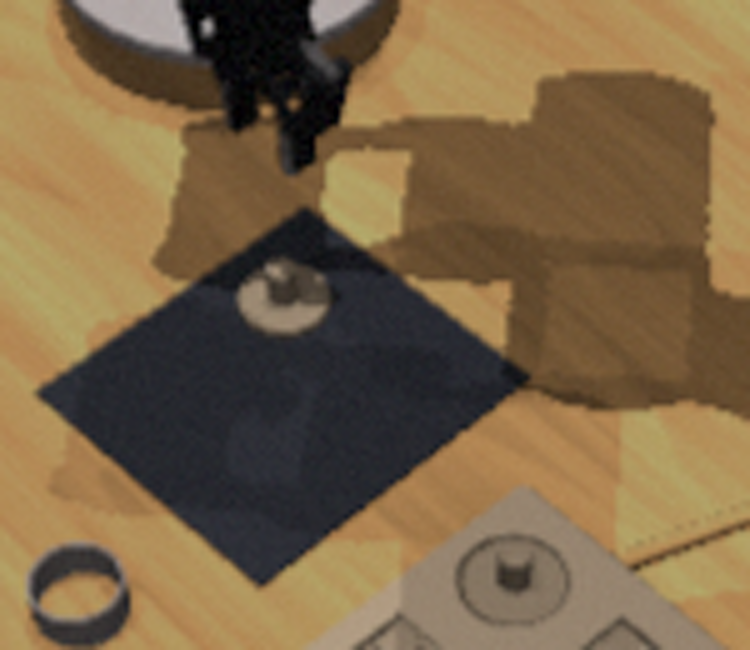

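The lid is still in place, with its grip top at (282,268), and the first round lid sits flush at (513,578). I descend.

Emit:
send_rows(steps=[[0.06,-0.0017,0.002,0.05,0],[0.06,-0.0017,0.002,0.1,0],[0.06,-0.0017,0.002,0.128,0],[0.06,-0.0017,0.002,0.128,0],[0.06,-0.0017,0.002,0.128,0],[0.06,-0.0017,0.002,0.128,0]])

```text
clock: 38.2
position: [0.4516, -0.3939, 0.0228]
ee_rot: [3.141, -0.016, 0.027]
ft_force: [0.4, -0.4, -0.0]
finger_gap: 0.0449
```

Emit:
send_rows(steps=[[-0.8,0,0,0,0],[-0.8,0,0,0,0],[-0.8,0,0,0,0],[-0.8,0,0,0,0]])

```text
clock: 38.7
position: [0.4521, -0.3943, 0.024]
ee_rot: [3.139, -0.018, 0.027]
ft_force: [-1.1, 2.5, 13.0]
finger_gap: 0.018
```

```bash
python3 mv.py .4507 -.3935 .02 .025
```

```text
t 38.7 pos [ 0.4521 -0.3943  0.024 ] yaw 0.027 gap 0.018 F [-1.1  2.5 13. ] q [-0.82  0.71  1.61  0.02  0.81  0.71]
move [-0.0015 -0.0009  0.004 ] spin 0.002 q6 end 0.83
```

Emit:
send_rows(steps=[[-0.8,0,0,-0.04,0],[-0.8,0,0,-0.09,0],[-0.8,0,0,-0.12,0],[-0.8,0,0,-0.12,0],[-0.8,0,0,-0.12,0],[-0.8,0,0,-0.12,0]])

```text
clock: 39.45
position: [0.4495, -0.3937, 0.1428]
ee_rot: [3.141, -0.016, 0.027]
ft_force: [0.5, -0.2, -2.0]
finger_gap: 0.0177
```

```bash
python3 mv.py .6109 -.0016 .125 .025
```

```text
t 39.45 pos [ 0.4495 -0.3937  0.1428] yaw 0.027 gap 0.0177 F [ 0.5 -0.2 -2. ] q [-0.83  0.55  1.53  0.01  1.06  0.71]
move [ 0.1715 -0.3876  0.0203] spin 0.002 q6 end 1.54
```

Emit:
send_rows(steps=[[-0.8,0.02,-0.05,-0.003,0],[-0.8,0.045,-0.1,-0.003,0],[-0.8,0.07,-0.155,-0.003,0],[-0.8,0.095,-0.21,-0.003,0],[-0.8,0.12,-0.265,-0.003,0],[-0.8,0.145,-0.32,0,0],[-0.8,0.17,-0.37,0,0],[-0.8,0.1715,-0.3876,0,0]])

```text
clock: 40.45
position: [0.6112, 0.0014, 0.1442]
ee_rot: [3.141, -0.015, 0.03]
ft_force: [0.1, -0.5, -1.8]
finger_gap: 0.0182
```

Emit:
send_rows(steps=[[-0.8,0,-0.001,0,0],[-0.8,0,-0.001,0,0],[-0.8,0,-0.001,0,0]])

```text
clock: 40.83
position: [0.6109, 0.0011, 0.1442]
ee_rot: [3.141, -0.015, 0.028]
ft_force: [-0.5, 0.4, -0.1]
finger_gap: 0.0181
```

```bash
python3 mv.py .6109 -.0016 .087 .025
```

```text
t 40.83 pos [0.6109 0.0011 0.1442] yaw 0.028 gap 0.0181 F [-0.5  0.4 -0.1] q [-0.1   0.56  1.49  0.    1.07  1.45]
move [-0.001   0.0026  0.0571] spin 0.003 q6 end 1.54
```

Emit:
send_rows(steps=[[-0.8,-0.001,0.0026,0.03,0],[-0.8,-0.001,0.0026,0.057,0],[-0.8,-0.001,0.0026,0.057,0],[-0.8,-0.001,0.0026,0.057,0],[-0.8,-0.001,0.0026,0.057,0]])

```text
clock: 41.45
position: [0.6115, -0.0018, 0.0884]
ee_rot: [3.141, -0.017, 0.028]
ft_force: [-0.4, -0.5, -1.4]
finger_gap: 0.0182
```

```bash
python3 mv.py .6109 -.0016 .0765 .025
python3 - <<'E'
from h import *
im=env.capture("scene"); crop(im,"pics/s22.png",280,175,75,65,9)
E
```

```text
t 41.45 pos [ 0.6115 -0.0018  0.0884] yaw 0.028 gap 0.0182 F [-0.4 -0.5 -1.4] q [-0.1   0.63  1.54  0.    0.95  1.44]
move [-0.0008 -0.0003  0.0119] spin 0.003 q6 end 1.54
```

View pics/s22.png

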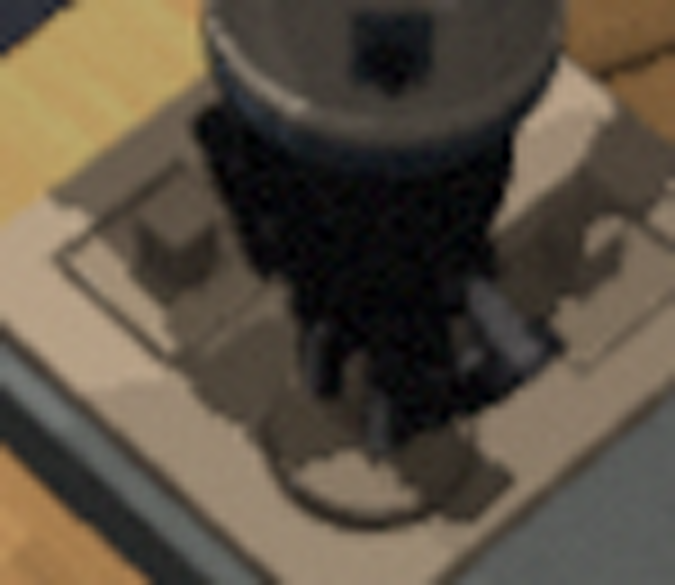

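The lid is lined up over the last recess, with its front rim around (365,515), so I lower it.

Emit:
send_rows(steps=[[-0.8,-0.0008,-0.0003,0.005,0],[-0.8,-0.0008,-0.0003,0.009,0],[-0.8,-0.0008,-0.0003,0.012,0],[-0.8,-0.0008,-0.0003,0.012,0]])

```text
clock: 42.0
position: [0.6107, -0.0014, 0.0761]
ee_rot: [3.141, -0.016, 0.028]
ft_force: [-1.6, 0.5, 1.1]
finger_gap: 0.0184
```

Emit:
send_rows(steps=[[-0.8,0,0,0.0005,0],[-0.5,0,0,0.0005,0],[-0.1,0,0,0.0005,0],[0.06,0,0,0.0005,0]])

```text
clock: 42.5
position: [0.6107, -0.0014, 0.0755]
ee_rot: [3.141, -0.016, 0.028]
ft_force: [0.0, 0.0, -0.4]
finger_gap: 0.0453
```

Emit:
send_rows(steps=[[0.06,0,0,-0.05,0],[0.06,0,0,-0.1,0],[0.06,0,0,-0.13,0],[0.06,0,0,-0.13,0],[0.06,0,0,-0.13,0]])

```text
clock: 43.12
position: [0.6082, -0.0013, 0.2047]
ee_rot: [3.141, -0.015, 0.028]
ft_force: [-1.2, -1.5, 0.2]
finger_gap: 0.0453
```

```bash
python3 mv.py .43 .3 .25 1.0
python3 - <<'E'
from h import *
im=env.capture("scene"); crop(im,"pics/s23.png",260,120,250,220,2.7)
E
```

```text
t 43.12 pos [ 0.6082 -0.0013  0.2047] yaw 0.028 gap 0.0453 F [-1.2 -1.5  0.2] q [-0.1   0.49  1.44  0.    1.2   1.44]
move [-0.1689 -0.3062 -0.048 ] spin -0.972 q6 end 1.18
```

View pics/s23.png

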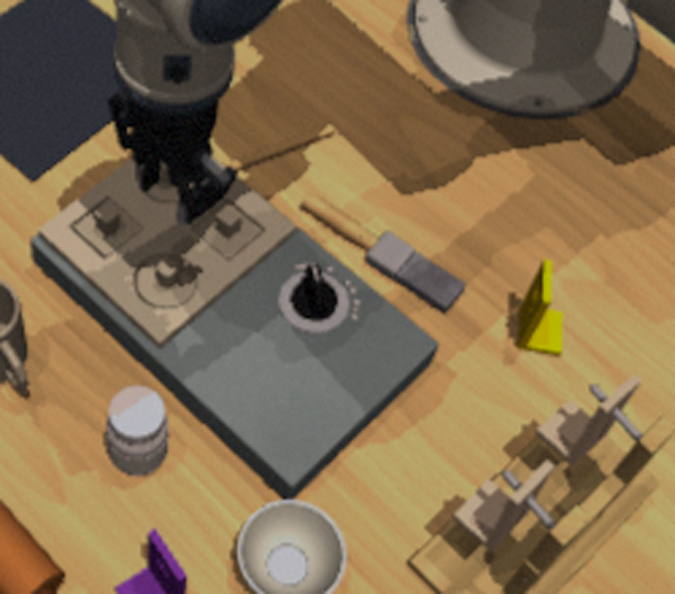

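```bash
python3 mv.py .5105 .1147 .2 1.0
```

```text
t 43.17 pos [ 0.608  -0.0013  0.2044] yaw 0.028 gap 0.0453 F [ 0.9 -0.5 -0.5] q [-0.1   0.49  1.44  0.    1.2   1.44]
move [-0.0943 -0.1187  0.0029] spin -0.972 q6 end 0.79
```

Emit:
send_rows(steps=[[0.06,-0.03,-0.03,0,-0.16],[0.06,-0.06,-0.07,0,-0.33],[0.06,-0.094,-0.119,0,-0.5],[0.06,-0.094,-0.119,0.003,-0.67],[0.06,-0.094,-0.119,0.003,-0.84],[0.06,-0.094,-0.119,0.003,-0.972],[0.06,-0.094,-0.119,0.003,-0.972],[0.06,-0.094,-0.119,0.003,-0.972]])

```text
clock: 44.18
position: [0.5105, 0.115, 0.1994]
ee_rot: [3.13, -0.007, 0.997]
ft_force: [0.3, 0.3, -0.4]
finger_gap: 0.0452
```

```bash
python3 mv.py .5105 .1147 .07 1.0
python3 - <<'E'
from h import *
im=env.capture("scene"); crop(im,"pics/s24.png",265,160,125,110,6)
E
```

```text
t 44.17 pos [0.5105 0.115  0.1994] yaw 0.997 gap 0.0452 F [ 0.3  0.3 -0.4] q [ 0.11  0.38  1.65 -0.    1.1   0.68]
move [-0.0012 -0.0013  0.1294] spin -0.003 q6 end 0.79
```

View pics/s24.png

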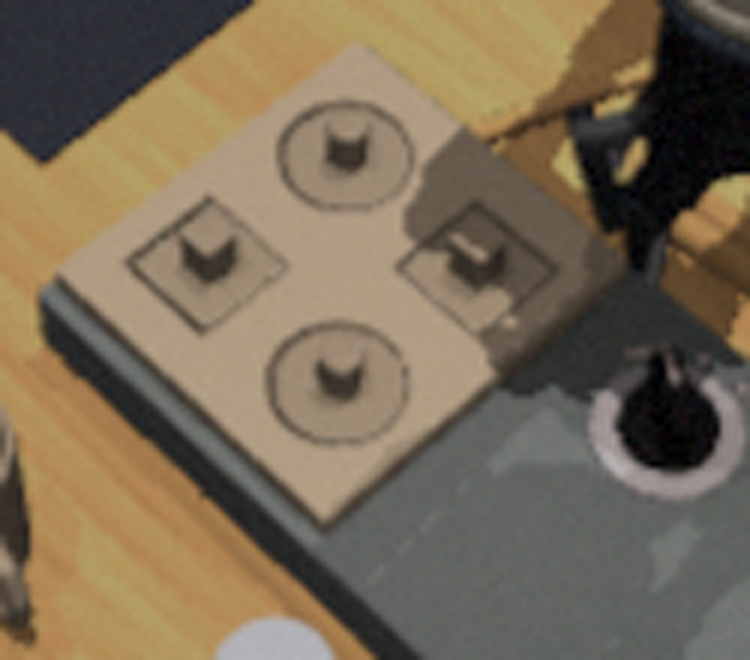

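All four lids are flush: rounds at (345,155) and (340,380), squares at (208,262) and (478,265). The slate is empty and the tiles are hanging, so I turn the dial to two dots.

Emit:
send_rows(steps=[[0.06,-0.001,-0.001,0.05,0],[0.06,-0.001,-0.001,0.1,0],[0.06,-0.001,-0.001,0.128,0],[0.06,-0.001,-0.001,0.128,0],[0.06,-0.001,-0.001,0.128,0]])

```text
clock: 44.85
position: [0.5116, 0.1147, 0.0725]
ee_rot: [3.129, -0.008, 0.996]
ft_force: [0.1, -2.0, 0.1]
finger_gap: 0.0452
```

Emit:
send_rows(steps=[[-0.9,0,0,0,0],[-0.9,0,0,0,0],[-0.9,0,0,0,0],[-0.9,0,0,0,0]], grip_force=25)

```text
clock: 45.35
position: [0.5102, 0.1158, 0.0736]
ee_rot: [3.131, -0.009, 0.996]
ft_force: [-12.0, 14.3, 18.9]
finger_gap: 0.0133
```

Emit:
send_rows(steps=[[-0.9,0,0,0,0.15],[-0.9,0,0,0,0.32],[-0.9,0,0,0,0.49],[-0.9,0,0,0,0.65],[-0.9,0,0,0,0.65]])

```text
clock: 45.98
position: [0.5114, 0.1144, 0.074]
ee_rot: [3.136, -0.015, 0.344]
ft_force: [7.0, -17.1, -10.8]
finger_gap: 0.013
```

```bash
python3 mv.py .5105 .1147 .0736 -.3
```

```text
t 45.98 pos [0.5114 0.1144 0.074 ] yaw 0.344 gap 0.013 F [  7.  -17.1 -10.8] q [ 0.11  0.57  1.77 -0.    0.79  1.34]
move [-0.0008 -0.0006  0.0004] spin 0.644 q6 end 2.09
```

Emit:
send_rows(steps=[[-0.9,0,0,0,0.17],[-0.9,0,0,0,0.34],[-0.9,0,0,0,0.5],[-0.9,0,0,0,0.65],[-0.9,0,0,0,0.65]])

```text
clock: 46.6
position: [0.5116, 0.112, 0.0742]
ee_rot: [-3.14, -0.016, -0.308]
ft_force: [3.7, -31.0, -12.0]
finger_gap: 0.0128
```

```bash
python3 mv.py .5105 .1147 .0736 -.3
```

```text
t 46.6 pos [0.5116 0.112  0.0742] yaw -0.308 gap 0.0128 F [  3.7 -31.  -12. ] q [ 0.1   0.57  1.77 -0.01  0.79  1.99]
move [-0.0019 -0.0023  0.0006] spin -0.008 q6 end 2.09
```

Emit:
send_rows(steps=[[-0.5,0,0,0,0],[0.06,0,0,0,0],[0.06,0,0,0,0],[0.06,0,0,0,0]])

```text
clock: 47.1
position: [0.5117, 0.1122, 0.0743]
ee_rot: [-3.14, -0.017, -0.308]
ft_force: [-0.0, -0.4, 0.0]
finger_gap: 0.0452
```

Emit:
send_rows(steps=[[0.06,0,0,-0.04,0],[0.06,0,0,-0.08,0],[0.06,0,0,-0.13,0],[0.06,0,0,-0.16,0],[0.06,-0.03,0.06,-0.16,0],[0.06,-0.05,0.12,-0.16,0],[0.06,-0.06,0.17,-0.16,0],[0.06,-0.06,0.17,-0.16,0]])

```text
clock: 48.1
position: [0.3986, -0.0333, 0.2333]
ee_rot: [-3.141, -0.016, -0.312]
ft_force: [0.7, 0.5, 0.3]
finger_gap: 0.0452
```

```bash
python3 mv.py .4 -.2 .25 0
python3 - <<'E'
from h import *
im=env.capture("scene"); crop(im,"pics/s25.png",260,120,250,220,2.7);crop(im,"pics/s26.png",350,200,50,45,14)
im=env.capture("top"); crop(im,"pics/t25.png",145,150,225,130,3.5)
E
```

```text
t 48.1 pos [ 0.3986 -0.0333  0.2333] yaw -0.312 gap 0.0452 F [0.7 0.5 0.3] q [-0.23  0.17  1.87 -0.    1.09  1.65]
move [ 0.0528  0.1582 -0.016 ] spin -0.312 q6 end 1.11
```

View pics/s25.png

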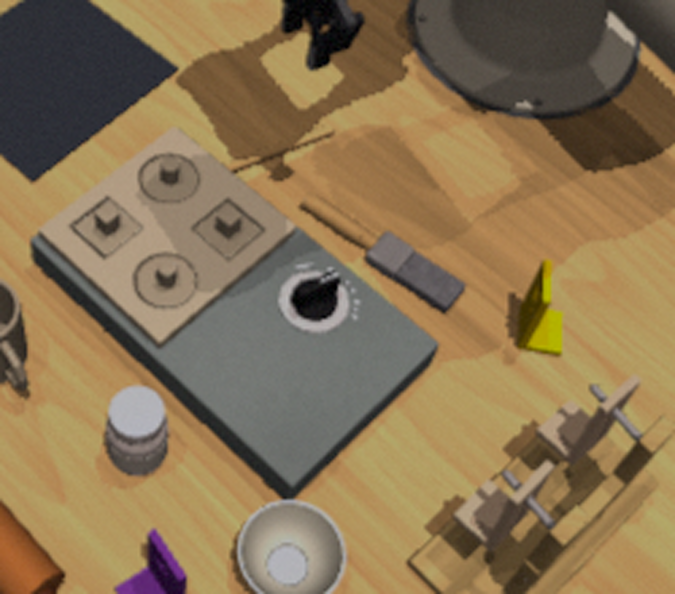

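View pics/s26.png

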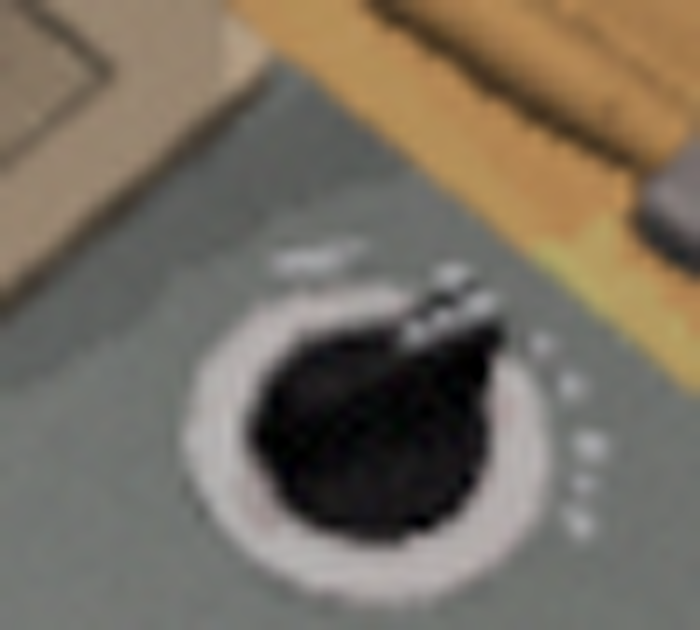

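View pics/t25.png

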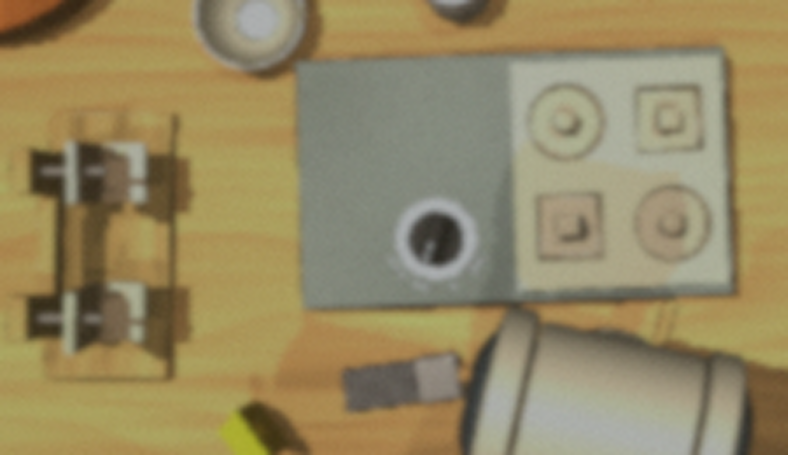

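Everything looks in place. I check the dial angle once more in the top view before handing in.

Run:
```python
from h import *
f=0
for i in range(4): f=f+env.capture("top").astype(float)
im=(f/4).astype(np.uint8); crop(im,"pics/t27.png",250,200,40,36,15); cv2.imwrite("pics/top27.png",im[:,:,::-1])
for q in(0.65,1.0,1.3,1.95):
    a=np.pi+1.0-q
    print(q,[((proj("top",np.array([.511+r*np.cos(a),.1142+r*np.sin(a),.09]))-[250,200]+.5)*15).round(0).tolist() for r in(.005,.023)], 'mark',((proj("top",np.array([.511+.043*np.cos(a),.1142+.043*np.sin(a),.051]))-[250,200]+.5)*15).round(0).tolist())
from lids import *
show(blobs(cv2.imread("pics/top27.png"),292,164,60,72,lambda c:(c[:,:,2]-c[:,:,0])>25,150,450),.064)
```

```text
0.65 [[[290.0, 287.0]], [[321.0, 372.0]]] mark [[372.0, 462.0]]
1.0 [[[281.0, 289.0]], [[282.0, 379.0]]] mark [[300.0, 476.0]]
1.3 [[[274.0, 288.0]], [[247.0, 375.0]]] mark [[238.0, 467.0]]
1.95 [[[261.0, 279.0]], [[187.0, 332.0]]] mark [[128.0, 390.0]]
292 [336.6 183.3] [ 0.6124 -0.0934  0.064 ] size [58.7 57.1] ang 0.074
```

View pics/t27.png

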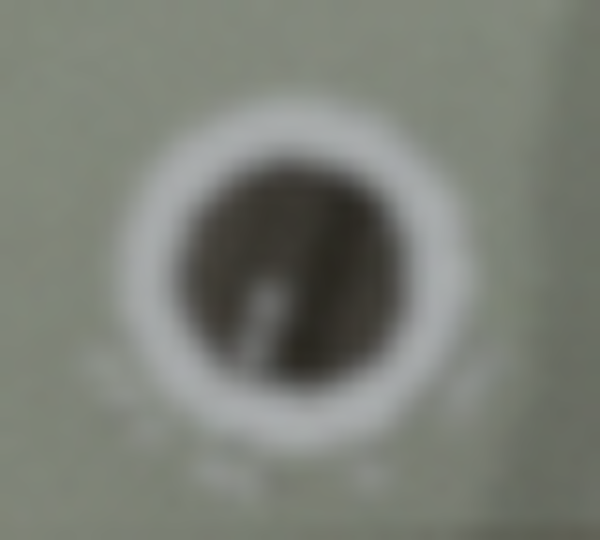

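The pointer end at (250,372) matches the two-dot prediction (247,375), and the gripper is clear of everything.

```bash
python3 -c "
from cell import env
print(env.finish_job(), env.observe()['clock'])"
```

```text
the job is handed in; nothing more can be done
the job is handed in; nothing more can be done
```

I finished the changeover and handed the job in at about 48 s of the 208 s limit; the hand-in gave no verdict.

- **What I did:** I turned the dial to off, then hung test_tile_1 on the far peg and test_tile_2 on the near peg. I set all four lids (two square, two round) into recesses of their own outline, then turned the dial to two dots.
- **Tiles and lids, last pictures:** both tiles hang with the peg through the hole. All four lids sit flush, and the slate is empty. The bystanders in view and the purple and yellow look-alikes look unmoved.
- **Dial:** it should be on two dots. In the top view the pointer end was at (250,372), against (247,375) predicted for 1.3 rad. The gripper let go at a yaw of -0.308, which means about 1.31.
- **Weaker readings:**
  - Early estimates of the dial's starting angle came out near 1.0 rather than 1.3, and the off position read about 0.08 from one picture.
  - A last attempt to measure the lid outlines by colour picked out only one of the four, so "flush" rests on the pictures, the release heights, and no push-back force while seating them.

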